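# Load a guarded marking machine and start it

## Task

Get the aluminium blanks from the surface plate marked: raise the marking machine's clear front guard from under its bottom lip until the lip's underside is level with the mark on the post, leave it there, and pull the carriage out to its stop. Load every blank into a nest of its own by pressing the sprung brass stop back with the blank's end and letting the blank down flat between the stops, then push the carriage fully home, bring the guard fully down, and only then press the start button. Leave the square, the caliper and the round offcut where they are.

Things in the scene. Friction and masses are not known exactly. Their poses are not given: they have to be found in the camera images.
- marker_post (a point): point fixed on the front face of the marking machine's right-hand guard post (seen from the robot), 200 mm above the bench. Axes of the machine: x level, into the machine, square to the guard; y left along the guard; z up. Place and heading vary. Two posts 36 x 34 mm, 450 mm tall, 400 mm apart, a bar joining them above 450 mm. A bed 200 mm wide, 22 mm high runs out 260 mm in front
- sash (a joint): height in m by which the clear front guard is raised: 0 fully shut, 0.185 at its upper stop; starts 0.03 to 0.06. It slides straight up and down between the posts, is counterbalanced and stays where it is left; about 3 N moves it either way, anywhere along its lip, a little more if moved fast
- sash_edge (a point): middle of the front lower edge of the guard's lip, moves with it; axes as the machine's. Flat bar 352 mm wide, 12 mm thick (this edge is its underside), standing 31 mm out from the clear panel, which rises 195 mm above it. 52 mm above the bench when shut. Over 110 mm to either side of the middle it is clear below down to a 22 mm high foot 19 mm behind this edge; carriage deck 39 mm behind (carriage home)
- mark_line (a point): middle of the black line on the white height mark on the front of the right-hand post, axes as the machine's; fixed, its height is set anew each time, 187 to 217 mm above the bench
- carriage (a joint): how far in m the carriage is pulled out towards the operator (machine -x): 0 fully home, 0.18 at its outer stop; about 2 N of rubbing, a few N more if moved fast, stays where left. Starts within 8 mm of home. It passes under the guard, so it must not be moved out or in while the guard is low
- pull_post (a point): grip of the carriage's upright pull post (moves with the carriage), a dark steel pin 18 mm across with a black cap 22 mm across, from 48 to 122 mm above the bench, on the end of a 30 mm wide drawbar on the carriage's middle line; this point is 100 mm above the bench. With the carriage home it stands 56 mm in front of the lip's front edge
- nest0 (a point): right-hand nest (from the robot) of three on the carriage, 90 mm apart: the point on its floor where the middle of a seated blank's near (operator's) end comes; moves with the carriage, axes as the machine's. Floor 48 mm above the bench. A seated blank lies with its length along x, its centre 45 mm along +x and 20 mm above this point, its far end against the fixed stop (18 mm high)
- nest1 (a point): the same point of the middle nest. The fixed stop's face is 90 mm along +x from this point. Facing it, on the operator's side of each nest, is a sprung brass stop 32 mm wide and 35 mm high with a rounded top; at rest its face is 10 mm along +x from this point, so the gap is 10 mm too short for a blank until the sprung stop is pressed back by the blank's near end
- nest2 (a point): the same point of the left-hand nest. Each sprung stop can be pressed back 21 mm along -x, towards the operator: 4 N to start, 6.5 N at 10 mm, 9 N at 21 mm; it then grips the blank against the fixed stop, so press the blank down on to the floor. Four guide lugs 9 mm high, 11 to 25 mm and 65 to 79 mm along +x from this point, leave a 47 mm wide lane for the blank; between them the blank's sides are clear for fingers
- blank0_mid (a point): centre of a square-section aluminium blank, 90 mm long (its x axis), 40 x 40 mm, 0.3 to 0.5 kg, a small dark centre hole in each end; all are alike and any long face may lie up. Starts lying on the surface plate (a dark steel slab 270 x 310 mm, flat top 50 mm above the bench). Two or three are present
- blank1_mid (a point): centre of a square-section aluminium blank, 90 mm long (its x axis), 40 x 40 mm, 0.3 to 0.5 kg, a small dark centre hole in each end; all are alike and any long face may lie up. Starts lying on the surface plate (a dark steel slab 270 x 310 mm, flat top 50 mm above the bench). Two or three are present
- blank2_mid (a point): centre of a square-section aluminium blank, 90 mm long (its x axis), 40 x 40 mm, 0.3 to 0.5 kg, a small dark centre hole in each end; all are alike and any long face may lie up. Starts lying on the surface plate (a dark steel slab 270 x 310 mm, flat top 50 mm above the bench). Two or three are present
- start (a joint): travel in m of the start button: 0 up, 0.006 fully pressed; springs back. About 5 N to press fully
- start_top (a point): centre of the top face of the round black start button, 34 mm across, on a grey box 75 x 75 x 55 mm to the right of the carriage; pressed straight down
- square: bystander, to be left alone: engineer's square, dark stock 75 mm and steel blade 100 mm, lying on the surface plate
- caliper: bystander, to be left alone: dial caliper, 200 mm, lying on the bench
- offcut: bystander, to be left alone: round steel bar offcut 40 mm across, 45 mm tall, standing on the surface plate; not a blank
There are look-alikes about, which are no part of the job. What is shaped like the part that bears blank0_mid but green or turquoise is not meant.

How it is judged:
By the outcome, as a careful person would: the job done as asked, in the order asked, and still so for the second after the job is handed in, with the robot touching nothing.
Of blank0, blank1, blank2 only 2 to 3 are there at a start; the rules pass over those that are not, and their reading is None.
At some moment in a run one of blank0, blank1, blank2 may be knocked a few centimetres aside while the robot is not near it.
Once in a run the grip may slacken for a moment while it holds something.
It also fails if it takes over 210 s, if anything falls off the work surface, if the arm or the gripper's body presses on something with over 40 N, if the wrist force passes 120 N, or if a joint passes its speed limit or range.

## Robot

A 6-joint arm with a two-finger parallel gripper is mounted at the origin on the work surface. World frame = base frame: x ahead of the robot, y to its left, z up, the work surface at z = 0. Lengths are in m, angles in rad, forces in N, time in s.
With the tool pointing down it reaches from about 0.3 to 0.775 m from the base axis. Payload 14.6 kg.
Tool frame: the origin (TCP) lies at the very end of the fingers, on their centre line; the grasp point (between the pads) lies 19 mm behind it; z points along the fingers, y is the direction in which the jaws open and shut (so a half turn about z gives the same grasp; the last joint's range is limited). The gripper opens to 94 mm and grips with 3 to 60 N. Pads are 16 mm wide; open, the fingers measure 119 mm over their backs; the gripper's body (75 mm by 177 mm) begins 78 mm behind the grasp point.
Start: joints at [1.194, 0.3, 1.521, -0, 1.321, -0.067], TCP at [0.168, 0.524, 0.205] pointing down, gripper open.
Joint ranges: [-3.03, 3.03], [-0.79, 2.21], [0.23, 2.52], [-1.04, 4.18], [0, 3.07], [-2.55, 2.55]. Speed limits (rad/s): [2.22, 2.22, 2.57, 3.14, 3.14, 3.14].

## Interface

Orientations are given as [roll, pitch, yaw] about the fixed x, y, z axes, in that order (R = Rz(yaw) Ry(pitch) Rx(roll)).
In Python, from station import status, camera, ctrl gives the robot as it stands. The module is installed in compiled form; this text tells all that it offers.
- The arm moves only by the shell command python3 -m jog 'ROWS' [FORCE]. ROWS is JSON, a list of rows, each a list of 7 numbers: the shift along the tool's x, y, z each as a share of 1000 mm, from -1 to 1, then the turn, a rotation vector about the tool's x, y, z each as a share of pi/2 rad, from -1 to 1, then the opening, from -1 (shut) to 1 (fully open), so that 0 is half open. A call has 1 to 20 rows; each row is the pose to reach, as a shift and turn from the pose measured when the call began, along the tool's axes at that moment; what a row does not reach only later rows make up. A row lasts 1/10 s, in which the tool goes at most 50 mm and 8.59 degrees, less where a joint would pass 70% of its speed; a pose out of reach is approached as far as the arm can. A call with a number of a shift or a turn outside -1 to 1 is refused whole. A call with a gripper value outside its range is refused whole. The fingers move at their own pace and stop on an object; FORCE is the grip in N (left out, the last holds). Time passes only in rows, so rows that repeat a pose let the fingers close. It gives the time, the measured TCP pose, the force and the opening at its end, in the units of the state.
- status.get_obs(): the state, without advancing time (a new reading comes with each control period).
- camera(name): name is "scene" or "top" or "wrist"; returns a dict with "image" (384x512x3 uint8, red, green, blue), "fx", "fy", "cx", "cy" (pixels), "k1" (the pictures are not rectified: a ray, as slopes to the right and down, at radius r is drawn at 1 + k1 r^2 times it, then the intrinsics apply), "world_from_camera" (4x4, takes a point from camera to world coordinates). Camera axes: x right, y down, z forward; pixel columns grow to the right and rows downward; lengths in m; the calibration is good to about 2 mm. A picture is of the moment at which its call begins. There is no depth.
- ctrl.hand_in(): hands the job in, once; it reports no verdict.
The state is a dict: "time_s": time; "qpos": joint angles; "joint_vel": joint speeds; "tau": joint torques, N m; "ee_pos": TCP position; "eef_rot": TCP orientation; "force": force on the tool from outside, world axes, zero at the start; "moment": the same for the moment, N m; "grip_width": finger opening in m.
Only numpy, scipy, OpenCV 4.12 (cv2) and the standard library are available. Lean on these libraries where they do the work, as an engineer would, in place of code of your own. Each camera call takes 0.05 s, during which the arm holds its last target.

## Working session

There is one attempt and no reset: what is moved stays moved. The work goes in short steps, Python scripts to look and compute and a shell command to move; the robot and the scene stay as the last step left them, time stands still between calls to the robot, and variables do not carry over. Pictures are saved under pics/ and viewed, and the job is handed in when it is done.

```bash
ls; mkdir -p pics
cat > h.py <<'E'
import numpy as np, cv2
from station import status, camera, ctrl
def snap(n,f):
    c=camera(n); cv2.imwrite('pics/'+f+'.png',cv2.cvtColor(c['image'],cv2.COLOR_RGB2BGR))
    import pickle; pickle.dump(c,open('pics/'+f+'.pkl','wb')); return c
E
python3 - <<'E'
from h import *
print(status.get_obs())
for n in ['scene','top','wrist']:
    c=snap(n,n+'0'); print(n,c['fx'],c['fy'],c['cx'],c['cy'],c['k1']); print(np.round(c['world_from_camera'],3))
E
```

```text
pics
{'time_s': 0.0, 'qpos': array([ 1.19441251e+00,  3.00504566e-01,  1.52156927e+00, -2.74170613e-05,
        1.32069415e+00, -6.66071485e-02]), 'joint_vel': array([ 0.00179998,  0.00023704, -0.00142052, -0.00057924, -0.00097392,
        0.00066475]), 'tau': array([ 4.70326063e-05, -5.31814206e+01, -3.52729189e+01,  7.07810232e-02,
        2.44234741e-02, -1.11682455e-04]), 'ee_pos': array([0.16758376, 0.52357649, 0.20487297]), 'eef_rot': array([-3.14041816e+00, -5.17304384e-05,  2.83182276e+00]), 'force': array([ 0.07102507, -0.87667873,  0.06387143]), 'moment': array([ 0.00913701, -0.01350541, -0.03158801]), 'grip_width': 0.09436472539945667}
scene 354.5178820787378 354.5178820787378 254.4104371072474 192.70758994298816 0.01702328598577063
[[ 0.985 -0.154  0.08   0.479]
 [-0.173 -0.902  0.395 -0.395]
 [ 0.011 -0.403 -0.915  0.927]
 [ 0.     0.     0.     1.   ]]
top 476.1790194730238 476.1790194730238 249.2514038907979 186.03011430720542 -0.16804502501953217
[[ 0.041 -0.974  0.221  0.251]
 [-0.999 -0.041  0.005 -0.041]
 [ 0.005 -0.221 -0.975  1.392]
 [ 0.     0.     0.     1.   ]]
wrist 282.6287530427488 282.6287530427488 262.6901959713714 196.33678691612562 -0.06278078746681084
[[ 0.305  0.927  0.217  0.104]
 [ 0.952 -0.297 -0.071  0.545]
 [-0.002  0.228 -0.974  0.383]
 [ 0.     0.     0.     1.   ]]
```

View pics/scene0.png

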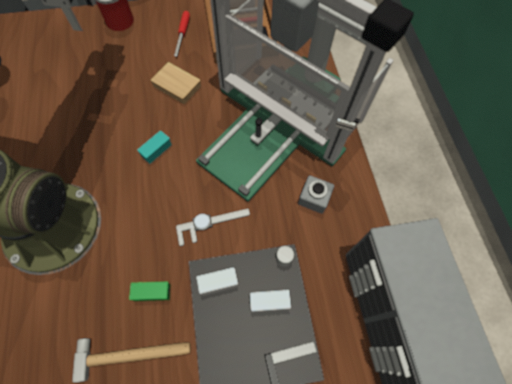

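View pics/top0.png

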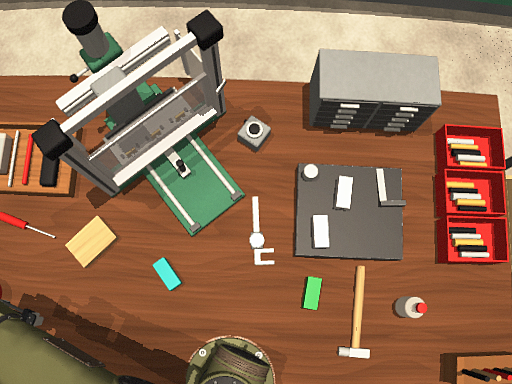

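View pics/wrist0.png

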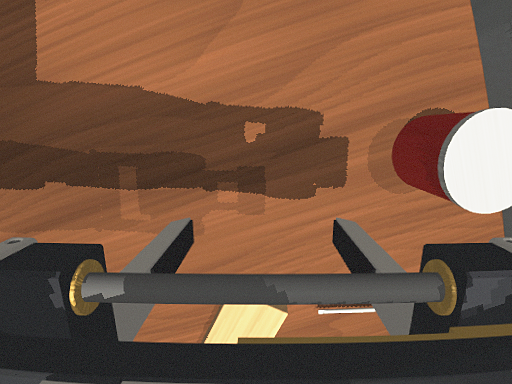

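```bash
cat >> h.py <<'E'
import pickle
def load(f): return pickle.load(open('pics/'+f+'.pkl','rb'))
def ray(c,u,v):
    x=(u-c['cx'])/c['fx']; y=(v-c['cy'])/c['fy']; k=c['k1']
    rd=np.hypot(x,y); r=rd
    for _ in range(30): r=rd/(1+k*r*r)
    s=r/rd if rd>0 else 1
    T=c['world_from_camera']; d=T[:3,:3]@np.array([x*s,y*s,1.]); return T[:3,3],d
def atz(c,u,v,z):
    o,d=ray(c,u,v); return o+d*(z-o[2])/d[2]
def proj(c,P):
    T=c['world_from_camera']; p=(np.atleast_2d(P)-T[:3,3])@T[:3,:3]
    xy=p[:,:2]/p[:,2:]; r2=(xy**2).sum(1,keepdims=True); xy=xy*(1+c['k1']*r2)
    return xy*[c['fx'],c['fy']]+[c['cx'],c['cy']]
def tri(obs):
    A=np.zeros((3,3));b=np.zeros(3)
    for c,u,v in obs:
        o,d=ray(c,u,v); d=d/np.linalg.norm(d); M=np.eye(3)-np.outer(d,d); A+=M;b+=M@o
    return np.linalg.solve(A,b)
def crop(f,x0,y0,x1,y1,s,out,pts=None,c=None):
    im=cv2.imread('pics/'+f+'.png')[y0:y1,x0:x1]; im=cv2.resize(im,None,fx=s,fy=s,interpolation=cv2.INTER_CUBIC)
    if pts is not None:
        for p in pts: 
            q=((np.array(p)-[x0,y0]+.5)*s).astype(int); cv2.circle(im,tuple(int(v) for v in q),3,(0,0,255),1)
    for x in range(x0,x1,10):
        cv2.line(im,((x-x0)*s,0),((x-x0)*s,8 if x%50 else 16),(0,255,255),1)
    for y in range(y0,y1,10):
        cv2.line(im,(0,(y-y0)*s),(8 if y%50 else 16,(y-y0)*s),(0,255,255),1)
    cv2.imwrite('pics/'+out+'.png',im)
E
python3 - <<'E'
from h import *
crop('top0',30,0,280,240,3,'t0a'); crop('scene0',180,0,400,220,3,'s0a'); crop('top0',290,150,410,270,5,'t0b')
E
```

```text
(no output)
```

View pics/t0a.png

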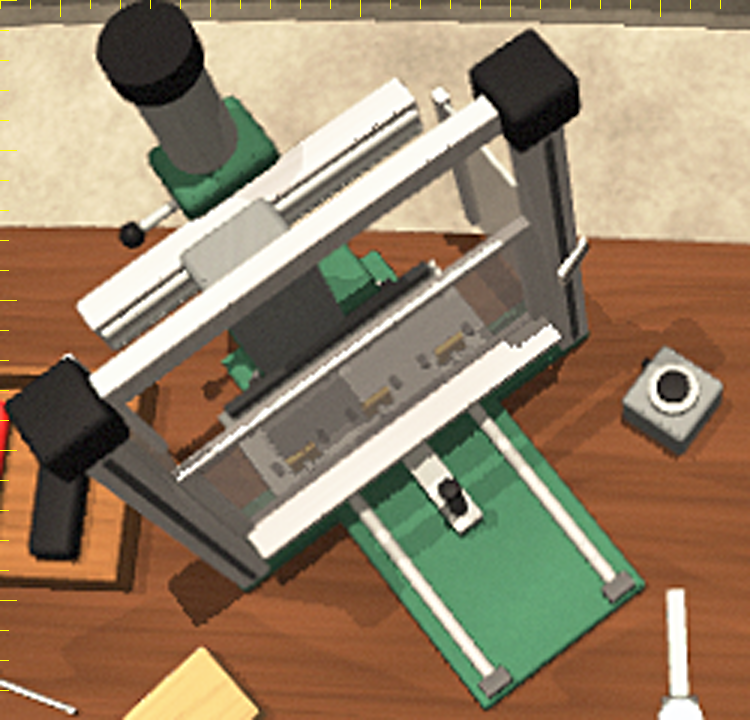

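View pics/s0a.png

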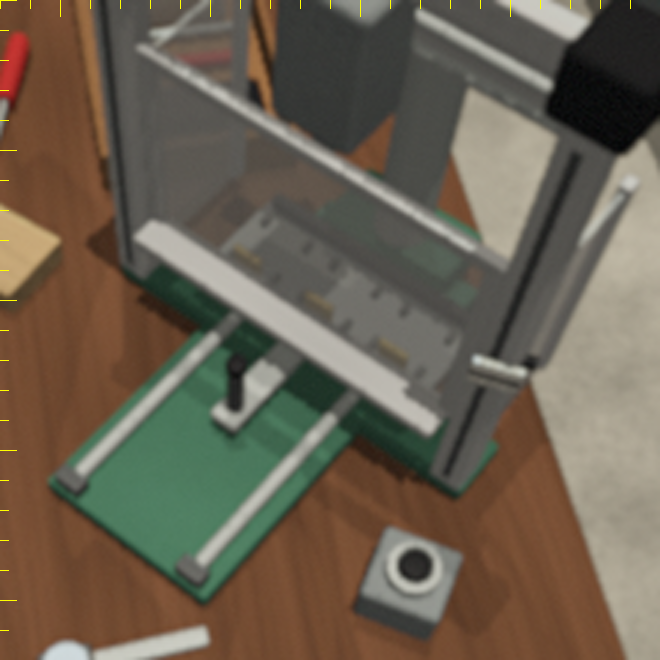

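View pics/t0b.png

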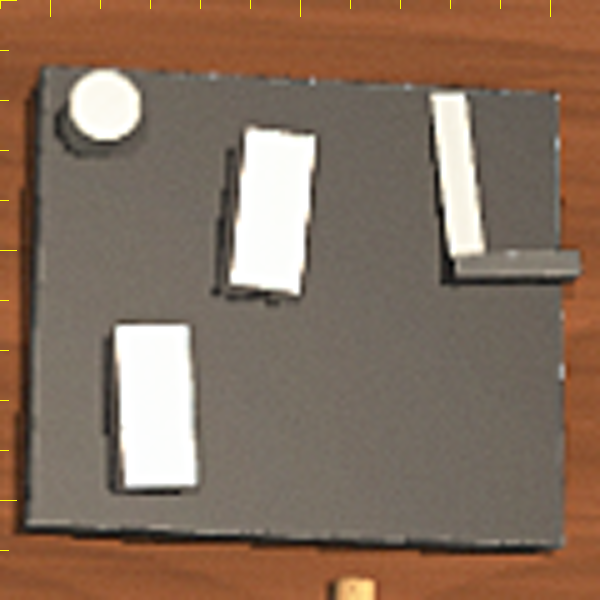

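Run:
```python
from h import *
t=load('top0'); s=load('scene0')
T=lambda x,y:(30+x/3-.33,y/3-.33); S=lambda x,y:(180+x/3-.33,y/3-.33)
def two(n,a,b):
    p=tri([(t,*T(*a)),(s,*S(*b))]); print(n,np.round(p,4),np.round(proj(t,p)[0]-T(*a),1),np.round(proj(s,p)[0]-S(*b),1))
two('bednear',(487,700),(205,597)); two('bedright',(643,586),(53,481)) if 0 else None
print('T bed left', atz(t,*T(487,700),.022), 'T bed right',atz(t,*T(643,584),.022))
print('S bed right', atz(s,*S(205,596),.022), 'S bed left',atz(s,*S(53,480),.022))
two('button',(675,387),(415,566))
two('cap',(449,481),(237,357))
two('lipL_front_low?',(255,540),(137,235))
two('lipR',(560,335),(437,420))
two('mark',(573,257),(500,371))
two('postR base',(572,340),(458,490))
B=lambda x,y:(290+x/5-.4,150+y/5-.4)
for q in [[(247,128),(315,134),(300,295),(229,283)],[(115,325),(188,325),(197,487),(124,487)]]:
    P=np.array([atz(t,*B(*a),.09) for a in q]); print(np.round(P,4), P.mean(0)); d=P[0]+P[1]-P[2]-P[3]; print('ang',np.degrees(np.arctan2(d[1],d[0])),[np.linalg.norm(P[i]-P[(i+1)%4]) for i in range(4)])
```

```text
bednear [ 0.5279  0.2028 -0.5403] [ -1.5 -11.2] [-9.7  3.9]
T bed left [0.41472302 0.12528579 0.022     ] T bed right [ 0.53536666 -0.02017568  0.022     ]
S bed right [ 0.53756339 -0.01862826  0.022     ] S bed left [0.41295609 0.12610733 0.022     ]
button [ 0.7214 -0.0436  0.075 ] [0. 0.] [ 0. -0.]
cap [0.5989 0.1596 0.1344] [0.1 0.7] [ 0.6 -0.3]
lipL_front_low? [0.5374 0.342  0.1038] [0.6 2.6] [ 2.2 -1.3]
lipR [0.7553 0.0677 0.127 ] [-0.1 -1.6] [-1.6  0.7]
mark [0.7895 0.0523 0.2178] [0.  0.1] [ 0.1 -0. ]
postR base [ 0.8057  0.0669 -0.0149] [-0.1 -1.3] [-1.3  0.5]
[[ 0.5879 -0.288   0.09  ]
 [ 0.5861 -0.3271  0.09  ]
 [ 0.4928 -0.318   0.09  ]
 [ 0.4981 -0.2778  0.09  ]] [ 0.54119448 -0.30274563  0.09      ]
ang -6.012856298276468 [np.float64(0.03919599427198243), np.float64(0.09370921030828071), np.float64(0.040585063575048555), np.float64(0.09038431446478401)]
[[ 0.4718 -0.214   0.09  ]
 [ 0.4734 -0.2548  0.09  ]
 [ 0.3834 -0.2608  0.09  ]
 [ 0.3819 -0.2204  0.09  ]] [ 0.42761932 -0.23748671  0.09      ]
ang 3.9138722119891893 [np.float64(0.04090738997888804), np.float64(0.09021547524439714), np.float64(0.040403115204017695), np.float64(0.09007115379353894)]
```

Run:
```python
from h import *
crop('scene0',320,60,400,170,7,'s0c'); crop('top0',180,30,240,130,6,'t0c')
```

```text
(no output)
```

View pics/s0c.png

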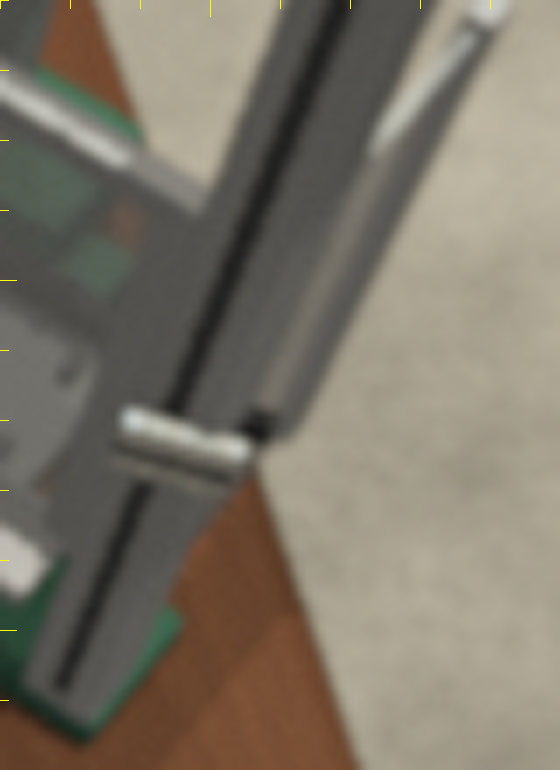

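View pics/t0c.png

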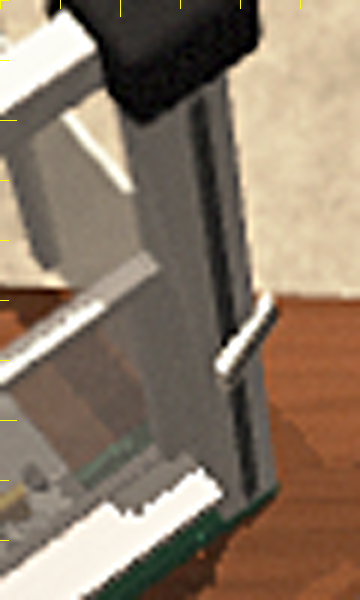

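```bash
cat >> h.py <<'E'
from scipy.spatial.transform import Rotation as Ro
def Rt(ang,tilt=0):
    a=np.radians(ang);t=np.radians(tilt)
    y=np.array([np.cos(a),np.sin(a),0]); h=np.array([np.sin(a),-np.cos(a),0])
    z=np.array([0,0,-np.cos(t)])+np.sin(t)*h
    return np.stack([np.cross(y,z),y,z],1)
def cur():
    o=status.get_obs(); return o,np.array(o['ee_pos']),Ro.from_euler('xyz',o['eef_rot']).as_matrix()
def plan(*ws):
    o,p,R=cur()
    print('t %.2f p %s F %s w %.4f q %s'%(o['time_s'],np.round(p,4),np.round(o['force'],1),o['grip_width'],np.round(o['qpos'],2)))
    for P,ang,tilt in ws:
        d=R.T@(np.array(P)-p); rv=Ro.from_matrix(R.T@Rt(ang,tilt)).as_rotvec()/(np.pi/2)
        print(np.round(d,4).tolist(),np.round(rv,4).tolist(), 'rows',round(max(np.linalg.norm(d)/.05,np.linalg.norm(rv)*90/8.59),1))
MO=np.array([.8027,.0679]); MY=40.2
def m2w(x,y,z):
    a=np.radians(MY); return np.array([MO[0]+x*np.cos(a)-y*np.sin(a),MO[1]+x*np.sin(a)+y*np.cos(a),z])
def w2m(p):
    a=np.radians(MY); d=np.array(p)[:2]-MO; return np.array([d[0]*np.cos(a)+d[1]*np.sin(a),-d[0]*np.sin(a)+d[1]*np.cos(a),p[2]])
E
python3 - <<'E'
from h import *
plan(((.3,.3,.35),100,0),((.5,.05,.32),130,20),((.611,.063,.22),130,55))
E
```

```text
t 0.15 p [0.1676 0.5237 0.205 ] F [ 0.  -0.2 -0.3] w 0.0939 q [ 1.19  0.3   1.52  0.    1.32 -0.07]
[-0.1943, -0.1728, -0.1448] [-0.0005, -0.0002, -0.3083] rows 6.0
[-0.461, -0.3499, -0.1147] [-0.1124, -0.2033, -0.6348] rows 11.8
[-0.5627, -0.3036, -0.0147] [-0.3076, -0.5572, -0.5898] rows 12.8
```

```bash
python3 -m jog '[[-0.194,-0.173,-0.145,0,0,-0.308,-1],[-0.194,-0.173,-0.145,0,0,-0.308,-1],[-0.194,-0.173,-0.145,0,0,-0.308,-1],[-0.194,-0.173,-0.145,0,0,-0.308,-1],[-0.194,-0.173,-0.145,0,0,-0.308,-1],[-0.194,-0.173,-0.145,0,0,-0.308,-1],[-0.461,-0.35,-0.115,-0.112,-0.203,-0.635,-1],[-0.461,-0.35,-0.115,-0.112,-0.203,-0.635,-1],[-0.461,-0.35,-0.115,-0.112,-0.203,-0.635,-1],[-0.461,-0.35,-0.115,-0.112,-0.203,-0.635,-1],[-0.461,-0.35,-0.115,-0.112,-0.203,-0.635,-1],[-0.461,-0.35,-0.115,-0.112,-0.203,-0.635,-1],[-0.461,-0.35,-0.115,-0.112,-0.203,-0.635,-1],[-0.461,-0.35,-0.115,-0.112,-0.203,-0.635,-1]]'
python3 - <<'E'
from h import *
plan(((.611,.063,.22),130,55))
c=snap('wrist','w1')
E
```

```text
time_s: 1.55
ee_pos: [0.5014, 0.0465, 0.3192]
eef_rot: [3.141, 0.347, -2.447]
force: [-0.2, 0.4, 0.7]
grip_width: 0.0007
t 1.55 p [0.5014 0.0465 0.3192] F [-0.2  0.4  0.7] w 0.0007 q [-0.11 -0.03  1.67  0.26  1.27 -2.43]
[-0.0554, -0.0576, 0.1254] [-0.0009, -0.3901, -0.0017] rows 4.1
```

View pics/w1.png

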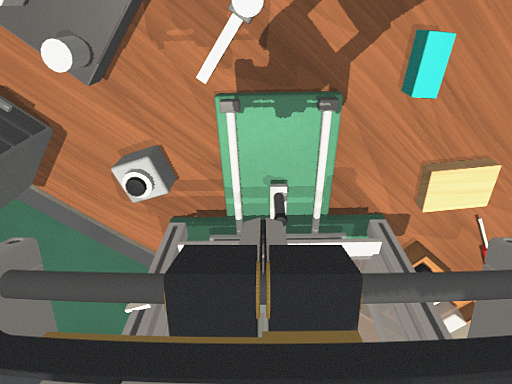

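Run:
```python
from h import *
plan(((.52,.04,.34),40,0),((.52,.04,.34),-40,0))
```

```text
t 1.60 p [0.5017 0.0463 0.3189] F [-0.4 -0.  -2.1] w 0.0004 q [-0.11 -0.03  1.67  0.26  1.27 -2.43]
[-0.0166, -0.0165, -0.0165] [0.1732, 0.173, 0.987] rows 10.7
[-0.0166, -0.0165, -0.0165] [0.3257, 0.0283, 1.8599] rows 19.8
```

```bash
python3 -m jog '[[-0.017,-0.017,-0.017,0.173,0.173,0.987,-1],[-0.017,-0.017,-0.017,0.173,0.173,0.987,-1],[-0.017,-0.017,-0.017,0.173,0.173,0.987,-1],[-0.017,-0.017,-0.017,0.173,0.173,0.987,-1],[-0.017,-0.017,-0.017,0.173,0.173,0.987,-1],[-0.017,-0.017,-0.017,0.173,0.173,0.987,-1],[-0.017,-0.017,-0.017,0.173,0.173,0.987,-1],[-0.017,-0.017,-0.017,0.173,0.173,0.987,-1],[-0.017,-0.017,-0.017,0.173,0.173,0.987,-1],[-0.017,-0.017,-0.017,0.173,0.173,0.987,-1]]'
python3 - <<'E'
from h import *
plan((m2w(-.16,.12,.25),-50,-45),(m2w(-.16,.12,.25),-50,-60))
E
```

```text
time_s: 2.6
ee_pos: [0.5202, 0.0404, 0.3407]
eef_rot: [3.126, 0.017, 2.361]
force: [-0.4, 0.1, 0.1]
grip_width: 0.0003
t 2.60 p [0.5202 0.0404 0.3407] F [-0.4  0.1  0.1] w 0.0003 q [ 0.01  0.16  1.39 -0.    1.57 -0.78]
[-0.0462, 0.0682, 0.0925] [-0.3981, 0.3771, 1.005] rows 12.0
[-0.0462, 0.0682, 0.0925] [-0.5344, 0.5006, 0.9596] rows 12.6
```

```bash
python3 -m jog '[[-0.046,0.068,0.0,-0.398,0.377,1.0,-1],[-0.046,0.068,0.0,-0.398,0.377,1.0,-1],[-0.046,0.068,0.0,-0.398,0.377,1.0,-1],[-0.046,0.068,0.0,-0.398,0.377,1.0,-1],[-0.046,0.068,0.0,-0.398,0.377,1.0,-1],[-0.046,0.068,0.0,-0.398,0.377,1.0,-1],[-0.046,0.068,0.0,-0.398,0.377,1.0,-1],[-0.046,0.068,0.0,-0.398,0.377,1.0,-1],[-0.046,0.068,0.0,-0.398,0.377,1.0,-1],[-0.046,0.068,0.0,-0.398,0.377,1.0,-1],[-0.046,0.068,0.0,-0.398,0.377,1.0,-1],[-0.046,0.068,0.0,-0.398,0.377,1.0,-1],[-0.046,0.068,0.0,-0.398,0.377,1.0,-1]]'
python3 - <<'E'
from h import *
plan((m2w(-.16,.12,.25),-50,-60))
c=snap('wrist','w2')
E
```

```text
time_s: 3.9
ee_pos: [0.5996, 0.0571, 0.3421]
eef_rot: [3.14, -0.786, 0.705]
force: [0.2, 0.1, -0.3]
grip_width: 0.0007
t 3.90 p [0.5996 0.0571 0.3421] F [ 0.2  0.1 -0.3] w 0.0007 q [-0.23  0.05  1.68  0.73  1.01  0.37]
[-0.0636, 0.0027, 0.0666] [-0.0024, 0.1662, 0.0027] rows 1.8
```

View pics/w2.png

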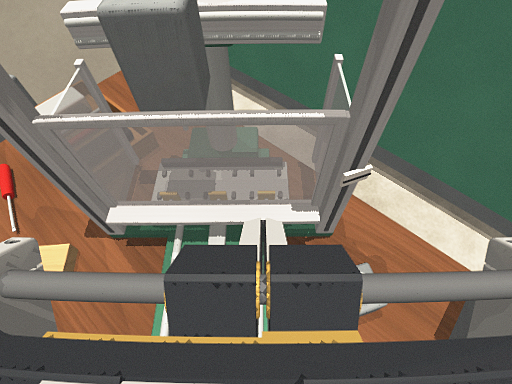

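```bash
python3 -m jog '[[-0.063,0.003,0.067,0,0.166,0,-1],[-0.063,0.003,0.067,0,0.166,0,-1],[-0.063,0.003,0.067,0,0.166,0,-1],[-0.063,0.003,0.067,0,0.166,0,-1]]'
python3 - <<'E'
from h import *
plan((m2w(-.16,.12,.25),-50,-60))
c=snap('wrist','w3')
crop('w3',310,100,420,200,7,'w3a')
E
```

```text
time_s: 4.35
ee_pos: [0.603, 0.0565, 0.2463]
eef_rot: [3.141, -1.042, 0.711]
force: [0.9, 0.3, 0.2]
grip_width: 0.0009
t 4.35 p [0.603  0.0565 0.2463] F [0.9 0.3 0.2] w 0.0009 q [-0.31  0.16  1.93  1.29  0.87 -0.26]
[0.0031, 0.0002, -0.002] [-0.007, 0.0031, 0.0043] rows 0.1
```

View pics/w3.png

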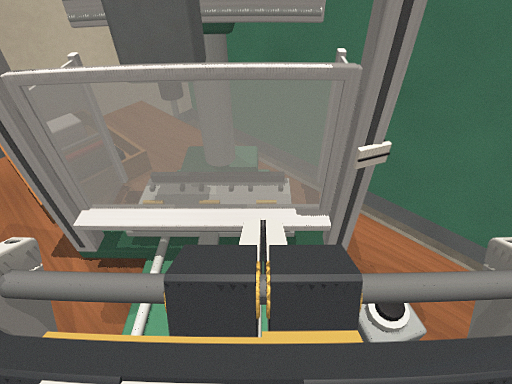

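View pics/w3a.png

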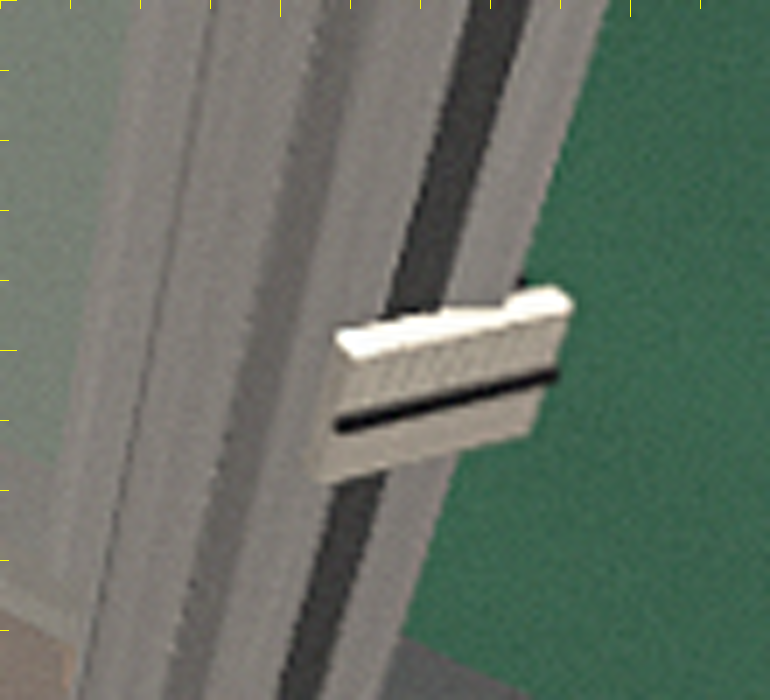

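Run:
```python
from h import *
crop('w2',290,150,390,250,7,'w2a');crop('w3',300,180,370,280,7,'w3b')
crop('w3',50,190,140,270,7,'w3c');crop('w2',80,190,150,250,8,'w2c')
```

```text
(no output)
```

View pics/w2a.png

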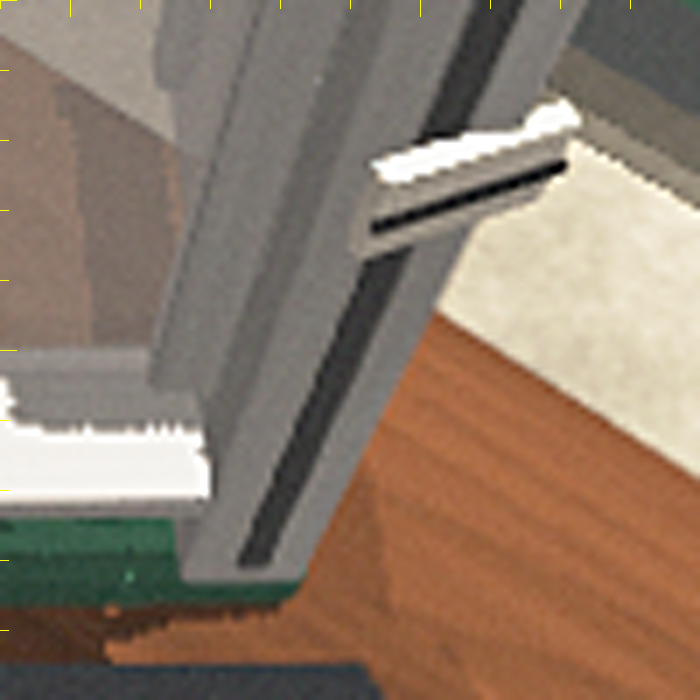

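View pics/w3b.png

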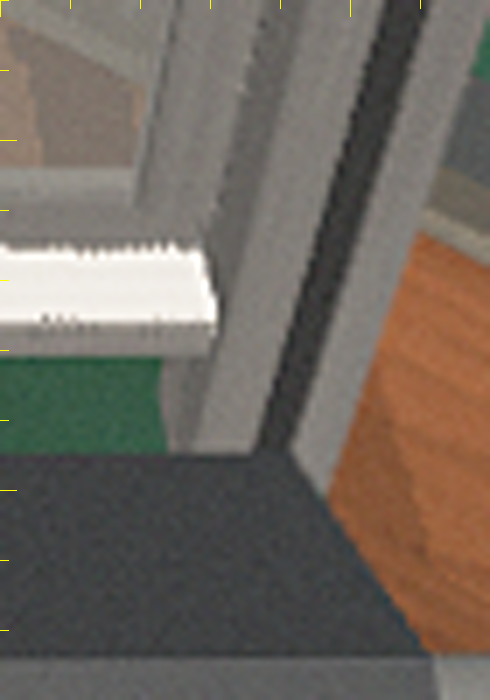

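View pics/w3c.png

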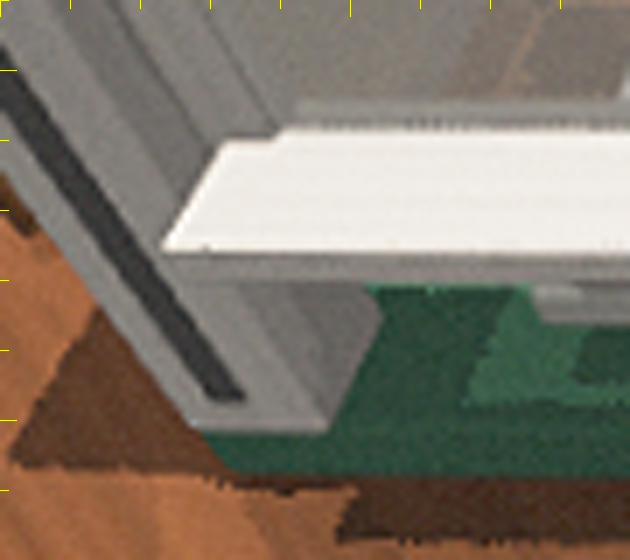

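View pics/w2c.png

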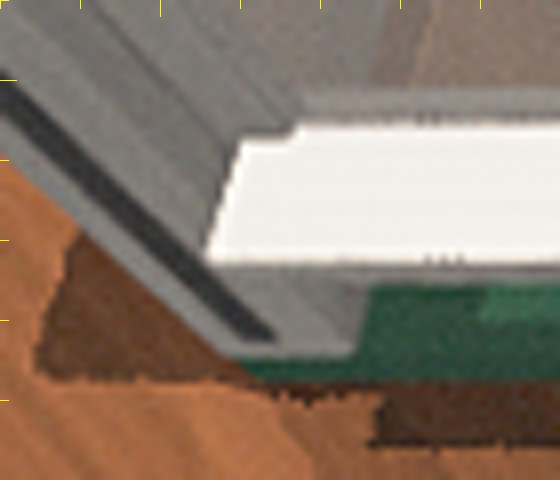

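```bash
cat > fit.py <<'E'
from h import *
from scipy.optimize import least_squares
f=lambda x0,y0,s:(lambda X,Y:(x0+X/s-.5+.5/s,y0+Y/s-.5+.5/s))
w2=load('w2');w3=load('w3');A2=f(290,150,7);A3=f(310,100,7);B3=f(300,180,7);C3=f(50,190,7);C2=f(80,190,8)
O=[]
def add(c,uv,fn): O.append((c,np.array(uv),fn))
# params: Mx My yaw lipx liph zb mx mh my mw
PB=lambda y:(lambda p:(0,y,p[5])); LT=lambda y:(lambda p:(p[3],y,p[4]+.012)); LB=lambda y:(lambda p:(p[3],y,p[4])); MK=lambda s:(lambda p:(p[6],p[8]+s*p[9],p[7]))
add(w2,A2(182,580),PB(.018));add(w2,A2(300,580),PB(-.018))
add(w3,C3(190,430),PB(.418));add(w3,C3(328,430),PB(.382));add(w2,C2(235,355),PB(.418));add(w2,C2(350,355),PB(.382))
add(w2,A2(208,497),LT(.024));add(w2,A2(208,515),LB(.024));add(w3,B3(213,323),LT(.024));add(w3,B3(207,352),LB(.024))
add(w3,C3(163,250),LT(.376));add(w3,C3(172,282),LB(.376));add(w2,C2(207,262),LT(.376))
add(w2,A2(372,230),MK(1));add(w2,A2(566,165),MK(-1));add(w3,A3(337,427),MK(1));add(w3,A3(556,376),MK(-1))
def W(p,m):
    a=p[2];return np.array([p[0]+m[0]*np.cos(a)-m[1]*np.sin(a),p[1]+m[0]*np.sin(a)+m[1]*np.cos(a),m[2]])
def res(p): return np.concatenate([proj(c,W(p,fn(p)))[0]-uv for c,uv,fn in O])
r=least_squares(res,[.8027,.0679,np.radians(40.2),-.034,.1,.022,-.01,.205,0,.02],loss='soft_l1')
print(np.round(r.x,4),np.degrees(r.x[2]));print(np.round(res(r.x).reshape(-1,2),1).tolist())
E
python3 fit.py
```

```text
[ 0.7844  0.0627  0.7146 -0.0162  0.0935  0.0218 -0.0045  0.2079 -0.0097
  0.0184] 40.94362434412892
[[-1.4, -0.0], [0.5, -0.3], [-0.6, 0.1], [0.7, 0.4], [-2.5, -0.1], [1.2, -0.1], [0.4, -0.5], [-0.9, 0.2], [0.7, -0.6], [0.0, 1.0], [-0.6, -0.2], [2.0, 0.8], [-0.6, -0.6], [0.4, -5.1], [-0.4, 4.0], [-0.4, -3.3], [0.3, 4.1]]
```

```bash
cat >> fit.py <<'E'
O=O[:-4]
MK=lambda s:(lambda p:(p[6] if s>0 else p[10],p[8]+s*p[9],p[7]))
add(w2,A2(372,230),MK(1));add(w2,A2(566,165),MK(-1));add(w3,A3(337,427),MK(1));add(w3,A3(556,376),MK(-1))
r=least_squares(res,list(r.x)+[.01],loss='soft_l1')
print(np.round(r.x,4),np.degrees(r.x[2]));print(np.round(res(r.x).reshape(-1,2),1).tolist())
p=r.x
print('lip mid',W(p,(p[3],.2,p[4])))
t=load('top0');s=load('scene0')
for n,q in [('bedmid',(.475,.053,.022)),('cap',(.5989,.1596,.13)),('mark',(.7895,.0523,.2178))]:
    a=p[2];d=np.array(q[:2])-p[:2];print(n,d[0]*np.cos(a)+d[1]*np.sin(a),-d[0]*np.sin(a)+d[1]*np.cos(a))
L=np.array([W(p,(p[3],y,p[4]+.012)) for y in(.024,.376)])
print(proj(t,L),proj(s,L))
E
python3 fit.py
```

```text
[ 0.7844  0.0627  0.7146 -0.0162  0.0935  0.0218 -0.0045  0.2079 -0.0097
  0.0184] 40.94362434412892
[[-1.4, -0.0], [0.5, -0.3], [-0.6, 0.1], [0.7, 0.4], [-2.5, -0.1], [1.2, -0.1], [0.4, -0.5], [-0.9, 0.2], [0.7, -0.6], [0.0, 1.0], [-0.6, -0.2], [2.0, 0.8], [-0.6, -0.6], [0.4, -5.1], [-0.4, 4.0], [-0.4, -3.3], [0.3, 4.1]]
[ 7.843e-01  6.260e-02  7.142e-01 -1.620e-02  9.350e-02  2.180e-02
 -1.430e-02  2.105e-01 -8.600e-03  2.000e-02  3.000e-04] 40.91813160690029
[[-1.4, 0.0], [0.5, -0.2], [-0.6, 0.1], [0.7, 0.4], [-2.5, -0.2], [1.2, -0.2], [0.4, -0.4], [-0.9, 0.3], [0.7, -0.5], [0.0, 1.1], [-0.6, -0.3], [2.0, 0.8], [-0.6, -0.6], [0.1, -0.1], [-0.1, 0.1], [-0.1, 0.1], [0.1, -0.1]]
lip mid [0.64107633 0.20312426 0.09348007]
bedmid -0.23999885881098576 0.19533584157397954
cap -0.07655342496975646 0.1947357112111955
mark -0.0028066040409552026 -0.011184313077107532
[[215.90671452 112.14229478]
 [116.7412166  186.25682322]] [[322.34238509 143.85075308]
 [223.86719422  78.31982399]]
```

```bash
sed -i 's/^MO=.*/MO=np.array([.7843,.0626]); MY=40.92/' h.py
python3 - <<'E'
from h import *
print(w2m(cur()[1]))
plan((m2w(-.08,.09,.16),-49.1,-60),(m2w(-.066,.09,.067),-49.1,-60),(m2w(-.004,.09,.067),-49.1,-60))
E
```

```text
[-0.14016601  0.11339726  0.24958619]
t 4.40 p [0.6041 0.0565 0.2496] F [-0.1  0.6  0.6] w 0.0001 q [-0.3   0.15  1.93  1.28  0.87 -0.25]
[-0.0471, 0.023, 0.0972] [0.0022, 0.0028, 0.0003] rows 2.2
[-0.1204, 0.0228, 0.1561] [0.0022, 0.0028, 0.0003] rows 4.0
[-0.0891, 0.0226, 0.2097] [0.0022, 0.0028, 0.0003] rows 4.6
```

```bash
python3 -m jog '[[-0.047,0.023,0.097,0,0,0,-1],[-0.047,0.023,0.097,0,0,0,-1],[-0.047,0.023,0.097,0,0,0,-1],[-0.120,0.023,0.156,0,0,0,-1],[-0.120,0.023,0.156,0,0,0,-1],[-0.120,0.023,0.156,0,0,0,-1],[-0.120,0.023,0.156,0,0,0,-1]]'
python3 - <<'E'
from h import *
print(w2m(cur()[1]))
c=snap('wrist','w4'); snap('scene','s4'); crop('s4',180,0,400,220,3,'s4a')
plan((m2w(-.004,.09,.067),-49.1,-60))
E
```

```text
time_s: 5.1
ee_pos: [0.6768, 0.0876, 0.0704]
eef_rot: [3.135, -1.045, 0.719]
force: [0.7, 0.1, -0.3]
grip_width: 0.0006
[-0.0648738   0.08931612  0.07041357]
t 5.20 p [0.6772 0.0871 0.0719] F [ 0.3 -0.2  1.1] w 0.0006 q [-0.2   0.6   1.83  1.67  0.76 -0.72]
[0.0263, -0.0015, 0.0552] [0.0029, 0.0004, 0.0028] rows 1.2
```

View pics/w4.png

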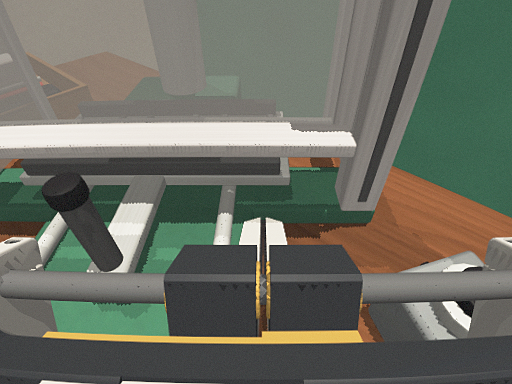

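View pics/s4a.png

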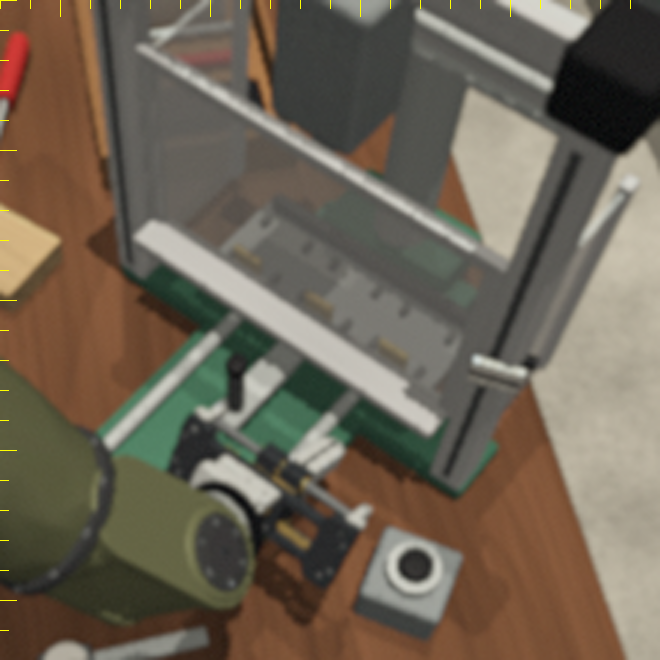

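```bash
python3 -m jog '[[0.013,0,0.028,0,0,0,-1],[0.026,0,0.055,0,0,0,-1],[0.026,0,0.055,0,0,0,-1],[0.026,0,0.055,0,0,0,-1]]'
python3 - <<'E'
from h import *
print(w2m(cur()[1]))
c=snap('wrist','w5')
plan((m2w(-.004,.09,.13),-49.1,-60),(m2w(-.004,.09,.17),-49.1,-60))
E
```

```text
time_s: 5.6
ee_pos: [0.7236, 0.1268, 0.0699]
eef_rot: [3.124, -1.049, 0.728]
force: [0.1, 0.4, -0.2]
grip_width: 0.0004
[-0.00379898  0.08828962  0.06986909]
t 5.65 p [0.7233 0.1263 0.0693] F [-0.7 -1.  -0.4] w 0.0007 q [-0.12  0.67  1.7   1.69  0.69 -0.66]
[0.0528, -0.0014, -0.03] [0.0033, -0.0008, 0.0039] rows 1.2
[0.0875, -0.0011, -0.0499] [0.0033, -0.0008, 0.0039] rows 2.0
```

View pics/w5.png

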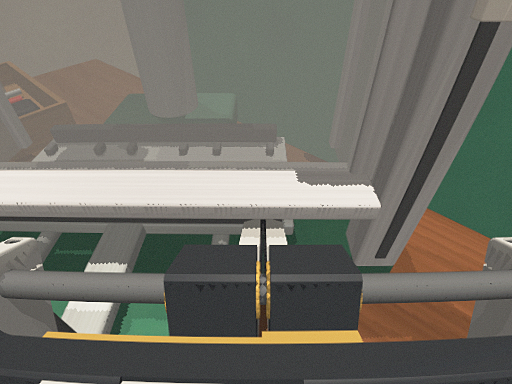

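```bash
python3 -m jog '[[0.009,0,-0.005,0,0,0,-1],[0.017,0,-0.01,0,0,0,-1],[0.026,0,-0.015,0,0,0,-1],[0.035,0,-0.02,0,0,0,-1],[0.043,0,-0.025,0,0,0,-1],[0.052,0,-0.03,0,0,0,-1],[0.061,0,-0.035,0,0,0,-1],[0.07,0,-0.04,0,0,0,-1],[0.078,0,-0.045,0,0,0,-1],[0.087,0,-0.05,0,0,0,-1],[0.087,0,-0.05,0,0,0,-1]]'
python3 - <<'E'
from h import *
print(w2m(cur()[1]),cur()[0]['force'])
c=snap('wrist','w6');snap('scene','s6'); crop('s6',180,0,400,220,3,'s6a')
E
```

```text
time_s: 6.75
ee_pos: [0.7232, 0.1264, 0.172]
eef_rot: [3.122, -1.05, 0.729]
force: [0.4, -0.3, 0.9]
grip_width: 0.0005
[-0.00441304  0.08826409  0.17195411] [ 0.41793569 -0.33853707  0.89358087]
```

View pics/w6.png

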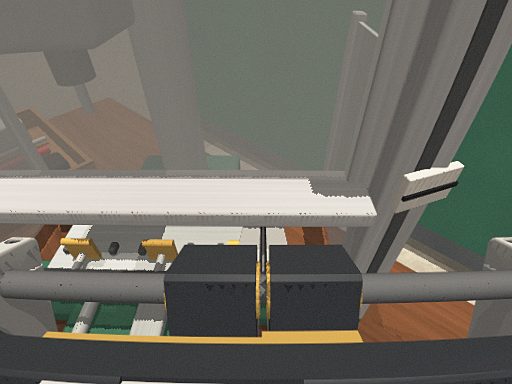

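View pics/s6a.png

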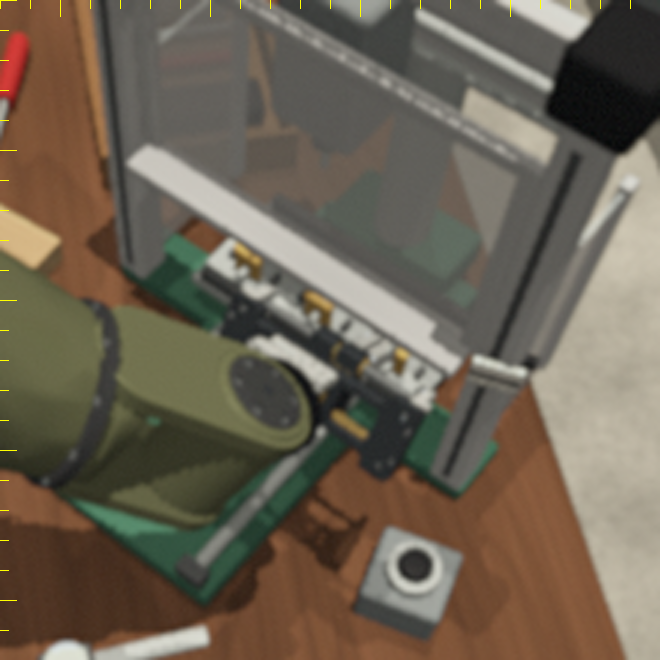

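Run:
```python
from h import *
crop('w6',350,140,480,240,6,'w6a')
```

```text
(no output)
```

View pics/w6a.png

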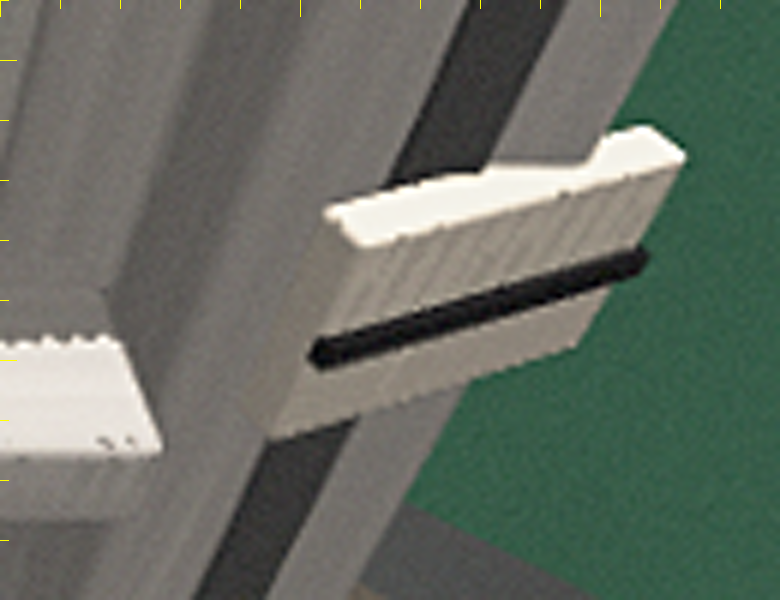

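```bash
cat >> fit.py <<'E'
print('----')
w6=load('w6');A6=f(350,140,6)
add(w6,A6(318,353),MK(1));add(w6,A6(642,260),MK(-1))
add(w6,A6(161,455),lambda p:(p[3],.024,p[11]+.012));add(w6,A6(145,520),lambda p:(p[3],.024,p[11]))
r=least_squares(res,list(r.x)+[.19],loss='soft_l1');p=r.x
print(np.round(r.x,4),np.degrees(r.x[2]));print(np.round(res(r.x).reshape(-1,2)[-8:],1).tolist())
E
python3 fit.py | sed -n '/----/,$p'
```

```text
----
[ 0.7843  0.0624  0.7142 -0.0162  0.0936  0.022  -0.0135  0.2102 -0.0086
  0.02    0.0008  0.1885] 40.92168235466341
[[0.1, -0.4], [-0.2, -0.0], [-0.1, -0.1], [-0.0, -0.1], [0.0, 0.3], [0.1, 0.0], [0.9, -1.4], [-2.1, 1.4]]
```

```bash
python3 -m jog '[[0.006,0,-0.0035,0,0,0,-1],[0.012,0,-0.007,0,0,0,-1],[0.0175,0,-0.01,0,0,0,-1],[0.0175,0,-0.01,0,0,0,-1]]'
python3 - <<'E'
from h import *
print(w2m(cur()[1]),cur()[0]['force'])
c=snap('wrist','w7')
crop('w7',340,140,470,240,6,'w7a')
E
```

```text
time_s: 7.25
ee_pos: [0.723, 0.127, 0.1919]
eef_rot: [3.123, -1.051, 0.729]
force: [0.4, -0.5, 1.0]
grip_width: 0.0006
[-0.0041753   0.08884205  0.19190501] [ 0.4468168  -0.46160887  1.02220636]
```

View pics/w7a.png

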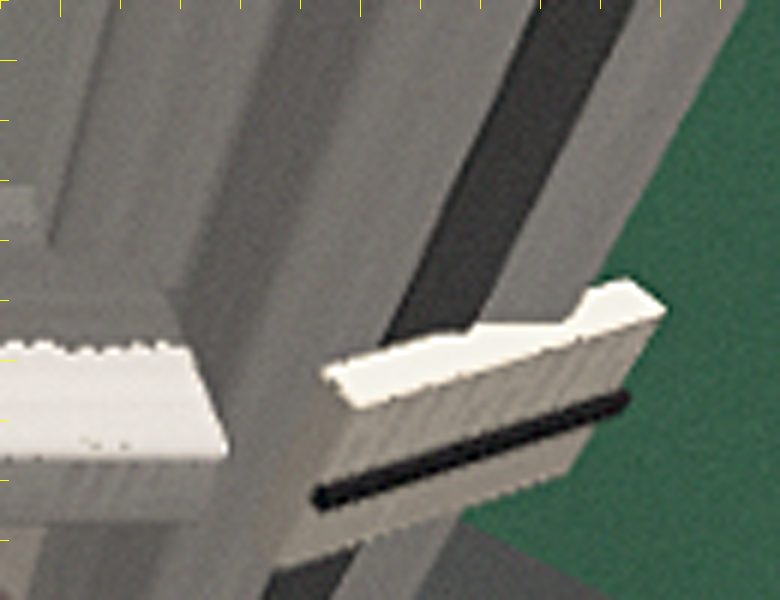

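```bash
cat >> fit.py <<'E'
print('====')
w7=load('w7');A7=f(340,140,6)
add(w7,A7(318,498),MK(1));add(w7,A7(625,402),MK(-1))
add(w7,A7(228,457),lambda p:(p[3],.024,p[12]+.012));add(w7,A7(213,521),lambda p:(p[3],.024,p[12]))
r=least_squares(res,list(r.x)+[.208],loss='soft_l1');p=r.x
print(np.round(r.x,4),np.degrees(r.x[2]));print(np.round(res(r.x).reshape(-1,2)[-12:],1).tolist())
E
python3 fit.py | sed -n '/====/,$p'
```

```text
====
[ 7.844e-01  6.230e-02  7.144e-01 -1.610e-02  9.360e-02  2.210e-02
 -1.340e-02  2.102e-01 -8.500e-03  1.990e-02  7.000e-04  1.884e-01
  2.084e-01] 40.92977101524786
[[0.1, -0.5], [-0.2, 0.0], [-0.0, -0.1], [-0.0, -0.1], [0.1, 0.2], [0.1, 0.1], [1.0, -1.3], [-2.0, 1.5], [-0.1, 0.1], [-0.0, -0.1], [1.0, -1.4], [-2.3, 1.6]]
```

```bash
python3 -m jog '[[0.0015,0,-0.001,0,0,0,-1],[0.0015,0,-0.001,0,0,0,-1]]'
python3 - <<'E'
from h import *
print(w2m(cur()[1]),cur()[0]['force'])
c=snap('wrist','w8')
crop('w8',340,140,470,240,6,'w8a')
E
```

```text
time_s: 7.5
ee_pos: [0.723, 0.127, 0.1936]
eef_rot: [3.123, -1.051, 0.729]
force: [-1.0, 0.5, -0.4]
grip_width: 0.0003
[-0.0041425   0.08885334  0.19360664] [-0.95740798  0.4774252  -0.39182072]
```

View pics/w8a.png

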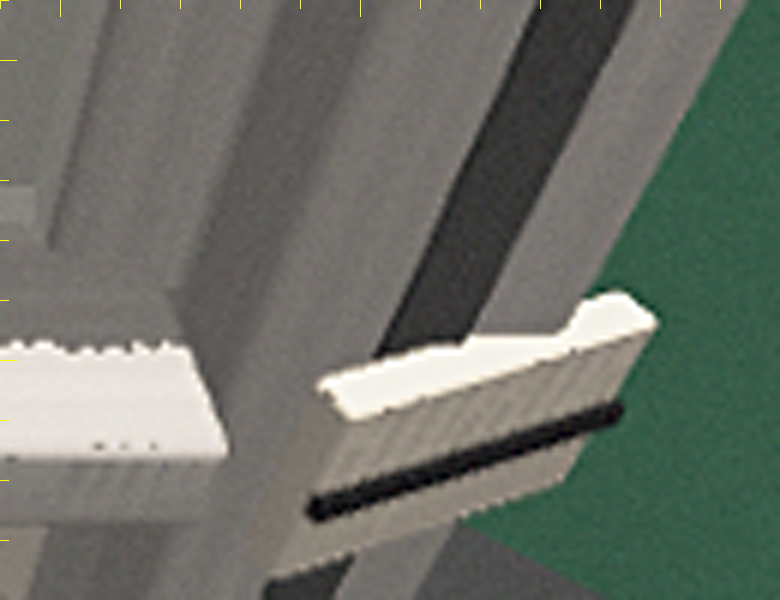

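```bash
python3 -m jog '[[-0.007,0,0.004,0,0,0,-1],[-0.007,0,0.004,0,0,0,-1],[-0.022,0,-0.022,0,0,0,-1],[-0.037,0,-0.048,0,0,0,-1],[-0.057,0,-0.083,0,0,0,-1],[-0.057,0,-0.083,0,0,0,-1],[-0.06,0,-0.15,0,0,0,-1],[-0.06,0,-0.15,0,0,0,-1],[-0.06,0,-0.15,0,0,0,-1]]'
python3 - <<'E'
from h import *
print(w2m(cur()[1]),cur()[0]['force'])
c=snap('wrist','w9')
crop('w9',300,120,430,230,6,'w9a')
E
```

```text
time_s: 8.45
ee_pos: [0.6019, 0.0215, 0.2174]
eef_rot: [3.119, -1.052, 0.73]
force: [0.4, -0.4, 0.0]
grip_width: 0.0003
[-0.16473933  0.08839002  0.21739091] [ 0.42827743 -0.35690293  0.01780731]
```

View pics/w9.png

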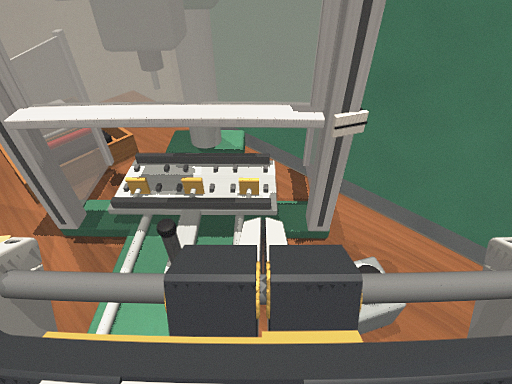

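View pics/w9a.png

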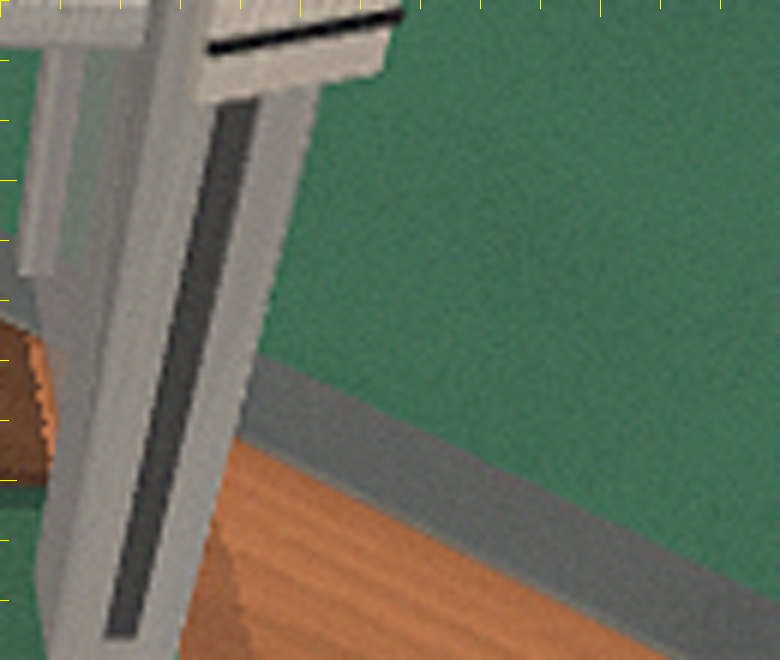

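Run:
```python
from h import *
crop('w9',290,90,390,150,7,'w9b'); crop('w9',100,140,290,250,4,'w9c'); crop('w9',0,95,60,135,8,'w9d')
```

```text
(no output)
```

View pics/w9b.png

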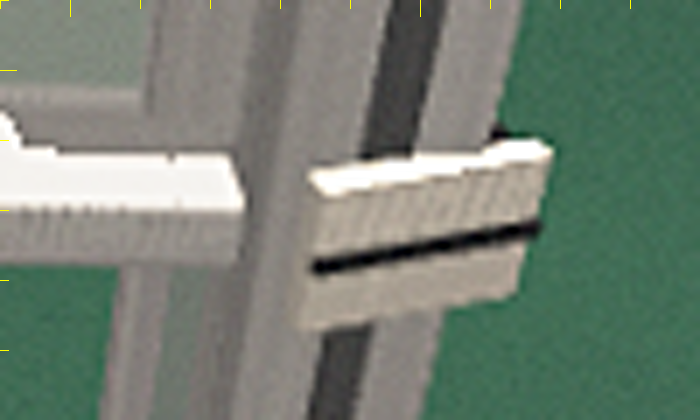

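View pics/w9c.png

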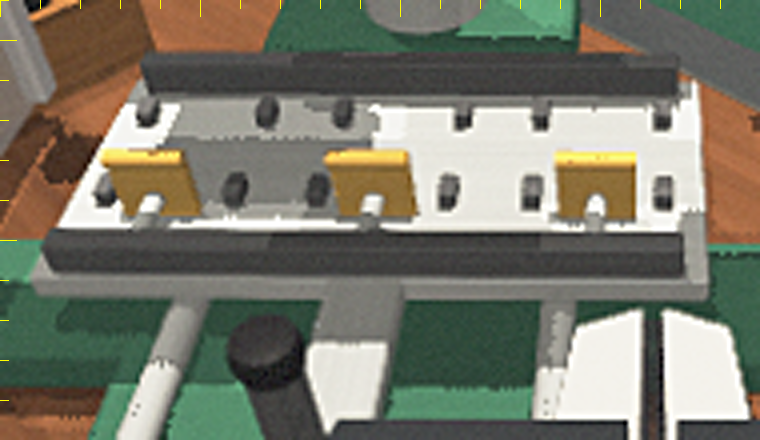

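View pics/w9d.png

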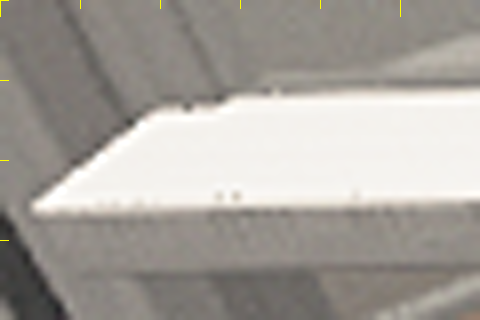

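```bash
cat >> fit.py <<'E'
print('####')
w9=load('w9');A9=f(290,90,7);C9=f(100,140,4)
add(w9,A9(315,267),MK(1));add(w9,A9(539,229),MK(-1))
add(w9,A9(244,210),lambda p:(p[3],.024,p[13]+.012));add(w9,A9(238,263),lambda p:(p[3],.024,p[13]))
r=least_squares(res,list(r.x)+[.21],loss='soft_l1');p=r.x
print(np.round(r.x,4),np.degrees(r.x[2]));print(np.round(res(r.x).reshape(-1,2)[-16:],1).tolist())
def M(c,uv,z):
    q=atz(c,*uv,z);a=p[2];d=q[:2]-p[:2];return np.round([d[0]*np.cos(a)+d[1]*np.sin(a),-d[0]*np.sin(a)+d[1]*np.cos(a)],4)
print('fixed base',[M(w9,C9(*u),.048) for u in [(145,88),(400,93),(678,96)]])
print('fixed top front',[M(w9,C9(*u),.066) for u in [(145,68),(678,72)]])
print('brass top',[M(w9,C9(*u),.083) for u in [(103,158),(186,158),(325,160),(409,160),(556,160),(637,160)]])
print('brass bottom op side',[M(w9,C9(*u),.048) for u in [(123,213),(198,213),(337,216),(415,216),(558,219),(635,219)]])
print('cap top',M(w9,C9(266,340),.122), 'deck front', M(w9,C9(400,282),.048),M(w9,C9(708,282),.048),M(w9,C9(33,276),.048))
E
python3 fit.py | sed -n '/####/,$p'
```

```text
####
[ 0.7844  0.0624  0.7144 -0.0161  0.0936  0.0221 -0.0132  0.2099 -0.0087
  0.0199  0.0009  0.1884  0.2084  0.2103] 40.93120485063504
[[0.2, -0.5], [-0.1, -0.0], [0.0, -0.0], [0.0, 0.0], [0.1, 0.2], [0.1, 0.2], [1.0, -1.3], [-2.0, 1.5], [-0.1, 0.0], [-0.0, -0.1], [1.0, -1.4], [-2.3, 1.5], [-0.3, -0.0], [0.0, -0.2], [0.5, -1.2], [-0.4, 1.4]]
fixed base [array([0.1448, 0.3269]), array([0.1412, 0.2047]), array([0.14  , 0.0747])]
fixed top front [array([0.1355, 0.3186]), array([0.1337, 0.0753])]
brass top [array([0.0505, 0.3024]), array([0.0506, 0.2693]), array([0.0497, 0.2143]), array([0.0499, 0.1817]), array([0.0504, 0.1247]), array([0.0507, 0.0934])]
brass bottom op side [array([0.057 , 0.3074]), array([0.0572, 0.2756]), array([0.0558, 0.2171]), array([0.0561, 0.1848]), array([0.0547, 0.1258]), array([0.055 , 0.0941])]
cap top [-0.0769  0.1976] deck front [0.0181 0.185 ] [0.019  0.0656] [0.0199 0.3312]
```

```bash
sed -i 's/^MO=.*/MO=np.array([.7844,.0624]); MY=40.93/' h.py
python3 - <<'E'
from h import *
plan((m2w(-.19,.15,.3),-49,0),(m2w(-.19,.17,.3),35,0))
E
```

```text
t 8.50 p [0.6023 0.0222 0.2167] F [1.1 1.2 0.2] w 0.0005 q [-0.38  0.22  1.94  1.33  0.91 -0.39]
[0.0599, -0.0601, -0.0645] [0.0078, -0.6696, 0.0009] rows 7.0
[0.0601, -0.0801, -0.0647] [0.4934, -0.5354, -0.8385] rows 11.6
```

```bash
python3 -m jog '[[0.06,-0.06,-0.065,0,-0.2,0,-1],[0.06,-0.06,-0.065,0,-0.4,0,-1],[0.06,-0.06,-0.065,0.008,-0.67,0,-1],[0.06,-0.06,-0.065,0.008,-0.67,0,-1],[0.06,-0.06,-0.065,0.008,-0.67,0,-1],[0.06,-0.06,-0.065,0.008,-0.67,0,-1],[0.06,-0.06,-0.065,0.008,-0.67,0,-1],[0.06,-0.06,-0.065,0.008,-0.67,0,0.2],[0.06,-0.06,-0.065,0.008,-0.67,0,0.2]]'
python3 - <<'E'
from h import *
plan((m2w(-.19,.17,.3),41,0),(m2w(-.19,.19,.3),131,0))
E
```

```text
time_s: 9.4
ee_pos: [0.5439, 0.054, 0.2985]
eef_rot: [-3.14, 0.005, 0.722]
force: [0.1, -1.1, -0.2]
grip_width: 0.0132
t 9.40 p [0.5439 0.054  0.2985] F [ 0.1 -1.1 -0.2] w 0.0132 q [ 0.03  0.24  1.38 -0.    1.52  0.88]
[-0.0026, -0.0188, -0.0014] [-0.0031, 0.0018, -0.996] rows 10.4
[-0.0025, -0.0388, -0.0014] [-0.0049, -0.0013, -1.996] rows 20.9
```

```bash
R='x'; python3 -m jog '[[-0.003,-0.019,0,0,0,-0.996,0.2],[-0.003,-0.019,0,0,0,-0.996,0.2],[-0.003,-0.019,0,0,0,-0.996,0.2],[-0.003,-0.019,0,0,0,-0.996,0.2],[-0.003,-0.019,0,0,0,-0.996,0.2],[-0.003,-0.019,0,0,0,-0.996,0.2],[-0.003,-0.019,0,0,0,-0.996,0.2],[-0.003,-0.019,0,0,0,-0.996,0.2],[-0.003,-0.019,0,0,0,-0.996,0.2],[-0.003,-0.019,0,0,0,-0.996,0.2],[-0.003,-0.019,0,0,0,-0.996,0.2]]'
python3 - <<'E'
from h import *
plan((m2w(-.077,.1975,.2),130.9,0))
c=snap('wrist','w10')
E
```

```text
time_s: 10.5
ee_pos: [0.5295, 0.0673, 0.2979]
eef_rot: [-3.14, -0.002, 2.294]
force: [-0.7, -0.8, 0.2]
grip_width: 0.0562
t 10.50 p [0.5295 0.0673 0.2979] F [-0.7 -0.8  0.2] w 0.0562 q [ 0.06  0.21  1.42  0.    1.51 -0.67]
[0.0256, 0.1128, 0.0978] [0.0003, -0.0021, -0.994] rows 10.4
```

```bash
python3 -m jog '[[0,0,0,0,0,-0.994,0.2],[0,0,0,0,0,-0.994,0.2],[0,0,0,0,0,-0.994,0.2],[0,0,0,0,0,-0.994,0.2],[0,0,0,0,0,-0.994,0.2],[0,0,0,0,0,-0.994,0.2],[0,0,0,0,0,-0.994,0.2],[0,0,0,0,0,-0.994,0.2],[0,0,0,0,0,-0.994,0.2],[0,0,0,0,0,-0.994,0.2],[0.026,0.113,0,0,0,-0.994,0.2],[0.026,0.113,0,0,0,-0.994,0.2],[0.026,0.113,0,0,0,-0.994,0.2],[0.026,0.113,0.098,0,0,-0.994,0.2],[0.026,0.113,0.098,0,0,-0.994,0.2],[0.026,0.113,0.098,0,0,-0.994,0.2],[0.026,0.113,0.098,0,0,-0.994,0.2]]'
python3 - <<'E'
from h import *
plan((m2w(-.077,.1975,.08),130.9,0))
c=snap('wrist','w11');snap('scene','s11');snap('top','t11'); crop('s11',180,0,400,220,3,'s11a')
E
```

```text
time_s: 12.25
ee_pos: [0.5968, 0.1621, 0.2009]
eef_rot: [3.139, -0.001, -2.426]
force: [-0.4, 0.4, 1.1]
grip_width: 0.0563
t 12.25 p [0.5968 0.1621 0.2009] F [-0.4  0.4  1.1] w 0.0563 q [ 0.21  0.46  1.31  0.    1.37 -2.08]
[0.0005, -0.0011, 0.1209] [0.0019, -0.0005, 0.0009] rows 2.4
```

View pics/w11.png

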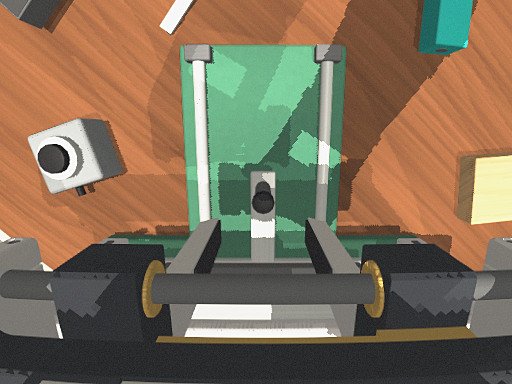

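View pics/s11a.png

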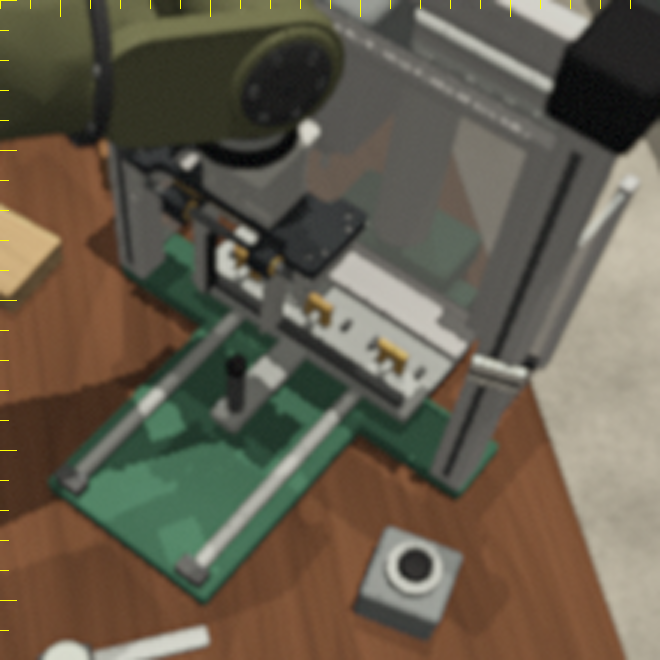

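Run:
```python
from h import *
c=load('w11'); q=atz(c,263,202,.122); print(q,w2m(q)); print(proj(c,m2w(-.077,.1975,.122)))
c=load('t11')
```

```text
[0.59564133 0.16355641 0.122     ] [-0.07633791  0.20008742  0.122     ]
[[260.24454477 201.31700144]]
```

```bash
python3 -m jog '[[0,0.001,0.05,0,0,0,0.2],[0,0.001,0.1,0,0,0,0.2],[0,0.001,0.12,0,0,0,0.2],[0,0.001,0.12,0,0,0,0.2],[0,0.001,0.12,0,0,0,-1],[0,0.001,0.12,0,0,0,-1],[0,0.001,0.12,0,0,0,-1],[0,0.001,0.12,0,0,0,-1],[0,0.001,0.12,0,0,0,-1]]' 25
python3 - <<'E'
from h import *
plan((m2w(-.077-.178,.1975,.081),130.93,0)); print(w2m(cur()[1]))
E
```

```text
time_s: 13.3
ee_pos: [0.5973, 0.1631, 0.0835]
eef_rot: [3.141, 0.003, -2.426]
force: [-0.4, -1.1, 5.2]
grip_width: 0.0215
t 13.30 p [0.5973 0.1631 0.0835] F [-0.4 -1.1  5.2] w 0.0215 q [ 0.21  0.57  1.44  0.    1.14 -2.08]
[0.1796, -0.001, 0.002] [0.0001, 0.0021, 0.0006] rows 3.6
[-0.0754361   0.19863963  0.0835454 ]
```

```bash
python3 -m jog '[[0.01,0,0,0,0,0,-1],[0.02,0,0,0,0,0,-1],[0.03,0,0,0,0,0,-1],[0.04,0,0,0,0,0,-1],[0.05,0,0,0,0,0,-1],[0.06,0,0,0,0,0,-1],[0.07,0,0,0,0,0,-1],[0.08,0,0,0,0,0,-1],[0.09,0,0,0,0,0,-1],[0.1,0,0,0,0,0,-1],[0.11,0,0,0,0,0,-1],[0.12,0,0,0,0,0,-1],[0.13,0,0,0,0,0,-1],[0.14,0,0,0,0,0,-1],[0.15,0,0,0,0,0,-1],[0.16,0,0,0,0,0,-1],[0.168,0,0,0,0,0,-1],[0.168,0,0,0,0,0,-1]]' 25
python3 - <<'E'
from h import *
plan((m2w(-.077-.178,.1975,.081),130.93,0)); print(w2m(cur()[1]))
E
```

```text
time_s: 15.1
ee_pos: [0.4693, 0.0521, 0.0834]
eef_rot: [3.141, 0.003, -2.427]
force: [-5.1, 2.3, 10.2]
grip_width: 0.0208
t 15.10 p [0.4693 0.0521 0.0834] F [-5.1  2.3 10.2] w 0.0208 q [ 0.03  0.28  1.86  0.    1.   -2.25]
[0.0102, -0.0012, 0.0024] [0.0003, 0.0016, 0.0004] rows 0.2
[-0.24475936  0.1986696   0.08344834]
```

```bash
python3 -m jog '[[0.002,0,0,0,0,0,-1],[0.004,0,0,0,0,0,-1],[0.006,0,0,0,0,0,-1],[0.008,0,0,0,0,0,-1],[0.009,0,0,0,0,0,-1],[0.009,0,0,0,0,0,-1]]' 25
python3 - <<'E'
from h import *
plan((m2w(-.077-.178,.1975,.081),130.93,0)); print(w2m(cur()[1])); o,p,R=cur(); print('tool F',R.T@o['force'])
snap('scene','s12'); crop('s12',180,0,400,220,3,'s12a'); snap('top','t12'); crop('t12',30,0,280,240,3,'t12a')
E
```

```text
time_s: 15.7
ee_pos: [0.4623, 0.0461, 0.0835]
eef_rot: [3.141, 0.002, -2.427]
force: [-2.1, 2.3, 6.3]
grip_width: 0.0212
t 15.70 p [0.4623 0.0461 0.0835] F [-2.1  2.3  6.3] w 0.0212 q [ 0.02  0.26  1.88  0.    1.   -2.27]
[0.001, -0.0012, 0.0025] [0.0003, 0.0015, 0.0004] rows 0.1
[-0.25398754  0.19869595  0.08349109]
tool F [ 0.03877588  3.11319735 -6.34776435]
```

View pics/s12a.png

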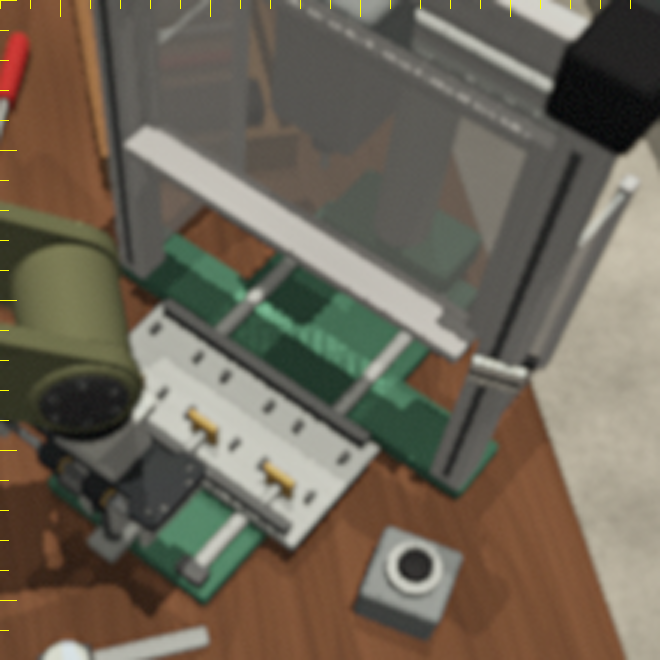

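```bash
python3 -m jog '[[0.002,0,0,0,0,0,-1],[0.004,0,0,0,0,0,-1],[0.004,0,0,0,0,0,-1]]' 25
python3 -c "
from h import *
o,p,R=cur(); print(w2m(p),'tool F',R.T@o['force'])"
python3 -m jog '[[0.002,0,0,0,0,0,-1],[0.004,0,0,0,0,0,-1],[0.004,0,0,0,0,0,-1]]' 25
python3 -c "
from h import *
o,p,R=cur(); print(w2m(p),'tool F',R.T@o['force'])
snap('wrist','w12')"
```

```text
time_s: 16.1
ee_pos: [0.4613, 0.0451, 0.0837]
eef_rot: [-3.141, 0.008, -2.427]
force: [18.6, 20.9, -8.9]
grip_width: 0.021
[-0.25539835  0.19859677  0.08365626] tool F [-27.67902428   3.58035385   9.13891159]
time_s: 16.4
ee_pos: [0.4601, 0.044, 0.0838]
eef_rot: [-3.14, 0.014, -2.427]
force: [16.5, 20.0, -9.4]
grip_width: 0.0213
[-0.25702594  0.19858252  0.08375681] tool F [-25.4297828    4.36036419   9.7792262 ]
```

View pics/w12.png

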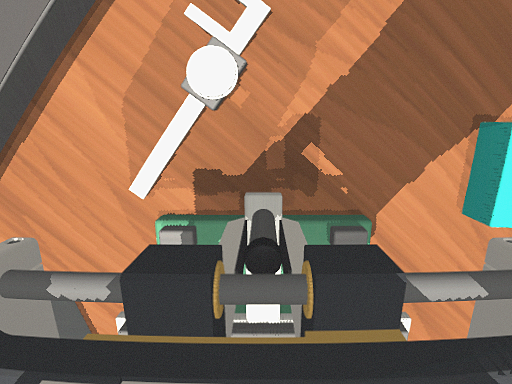

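```bash
python3 -m jog '[[-0.001,0,0,0,0,0,0.3],[-0.001,0,0,0,0,0,0.3],[-0.001,0,0,0,0,0,0.3],[-0.001,0,-0.04,0,0,0,0.3],[-0.001,0,-0.08,0,0,0,0.3],[-0.001,0,-0.13,0,0,0,0.3],[-0.001,0,-0.18,0,0,0,0.3],[-0.001,0,-0.18,0,0,0,0.3]]'
python3 - <<'E'
from h import *
print(w2m(cur()[1]))
plan(((.5,-.15,.3),110,0),((.541,-.303,.25),84,0))
E
```

```text
time_s: 17.25
ee_pos: [0.4603, 0.043, 0.2699]
eef_rot: [-3.133, 0.021, -2.427]
force: [0.2, -1.0, -1.4]
grip_width: 0.061
[-0.25756603  0.19766375  0.26987017]
t 17.25 p [0.4603 0.043  0.2699] F [ 0.2 -1.  -1.4] w 0.0610 q [ 0.01  0.04  1.67  0.01  1.41 -2.28]
[0.0959, -0.172, -0.0307] [-0.0028, 0.0141, 0.2327] rows 4.0
[0.1662, -0.3141, 0.019] [0.0005, 0.0146, 0.5216] rows 7.1
```

```bash
python3 -m jog '[[0.096,-0.172,-0.031,0,0.014,0.233,0.3],[0.096,-0.172,-0.031,0,0.014,0.233,0.3],[0.096,-0.172,-0.031,0,0.014,0.233,0.3],[0.166,-0.314,0.019,0,0.014,0.52,0.3],[0.166,-0.314,0.019,0,0.014,0.52,0.3],[0.166,-0.314,0.019,0,0.014,0.52,0.3],[0.166,-0.314,0.019,0,0.014,0.52,0.3],[0.166,-0.314,0.019,0,0.014,0.52,0.3]]'
python3 - <<'E'
from h import *
plan(((.541,-.303,.15),84,0))
for n in ['wrist','scene','top']: snap(n,n[0]+'13')
crop('s13',180,0,400,220,3,'s13a');crop('t13',30,0,280,240,3,'t13a')
E
```

```text
time_s: 18.05
ee_pos: [0.5402, -0.3068, 0.2467]
eef_rot: [3.139, -0.003, 3.036]
force: [-0.4, 1.0, -0.1]
grip_width: 0.0612
t 18.05 p [ 0.5402 -0.3068  0.2467] F [-0.4  1.  -0.1] w 0.0612 q [-0.58  0.44  1.24  0.    1.47 -2.04]
[-0.0007, 0.0036, 0.0967] [0.0014, -0.0022, -0.0008] rows 1.9
```

View pics/w13.png

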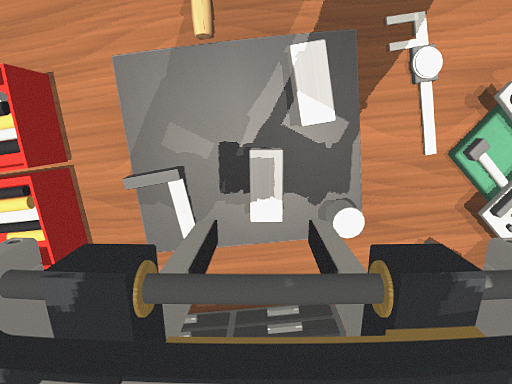

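View pics/s13a.png

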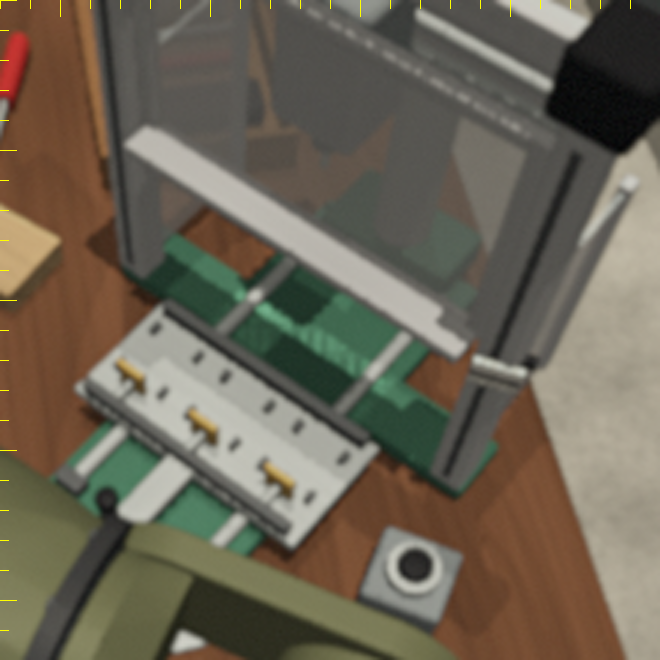

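View pics/t13a.png

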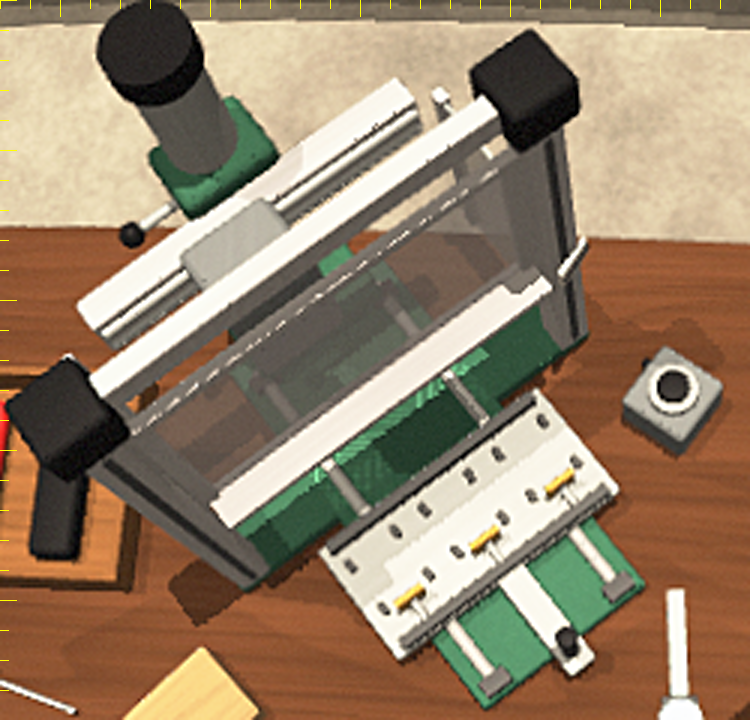

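View pics/t13.png

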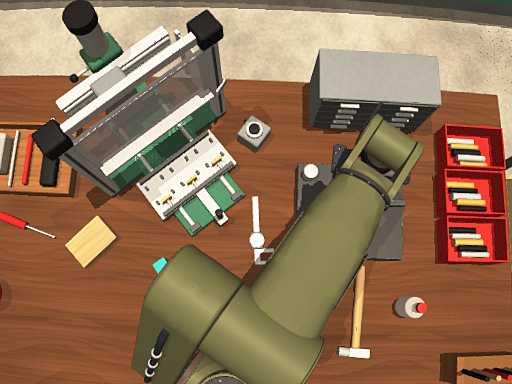

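Run:
```python
from h import *
t=load('t13'); s=load('s13')
T=lambda x,y:(30+x/3-.33,y/3-.33); S=lambda x,y:(180+x/3-.33,y/3-.33)
for a,b in [((410,597),(131,368)),((486,538),(203,419)),((560,480),(278,474))]:
    p=tri([(t,*T(*a)),(s,*S(*b))]); print(np.round(p,4),np.round(w2m(p),4),'z083 top',np.round(w2m(atz(t,*T(*a),.083)),4),np.round(w2m(atz(s,*S(*b),.083)),4))
p=tri([(t,*T(567,638)),(s,*S(106,495))]); print('cap',p,w2m(p), w2m(atz(t,*T(567,638),.122)), w2m(atz(s,*S(106,495),.122)))
crop('w13',220,130,320,240,7,'w13a'); crop('t13',130,125,240,235,6,'t13b'); crop('s13',200,95,310,185,7,'s13b')
```

```text
[0.502  0.1968 0.0852] [-0.1253  0.2866  0.0852] z083 top [-0.1262  0.2872  0.083 ] [-0.1228  0.2873  0.083 ]
[0.5602 0.1285 0.088 ] [-0.1261  0.1968  0.088 ] z083 top [-0.1254  0.1968  0.083 ] [-0.1229  0.1987  0.083 ]
[0.6189 0.0619 0.0858] [-0.1253  0.108   0.0858] z083 top [-0.124   0.1074  0.083 ] [-0.1246  0.1091  0.083 ]
cap [0.46250199 0.04470882 0.1243472 ] [-0.25478748  0.19752125  0.1243472 ] [-0.25521161  0.19768122  0.122     ] [-0.25312954  0.19830336  0.122     ]
```

View pics/w13a.png

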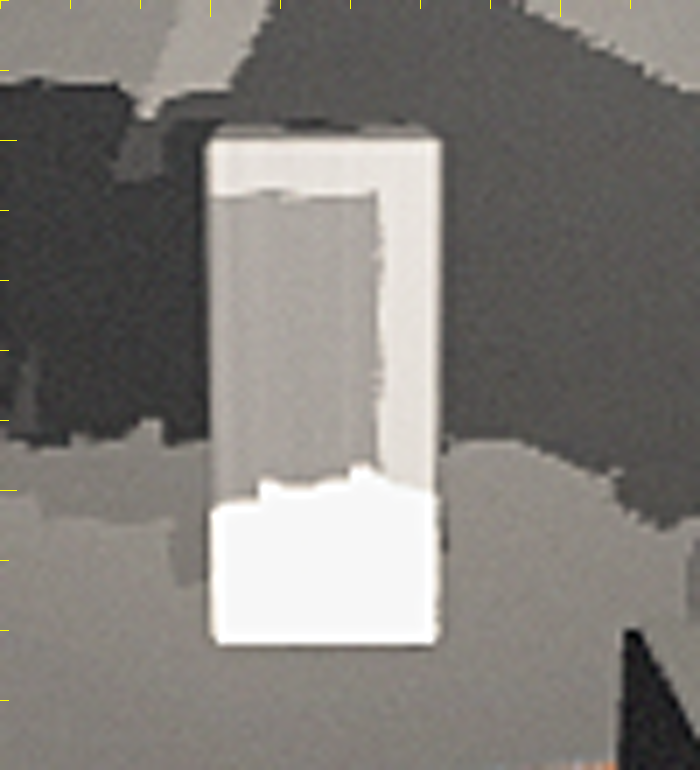

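View pics/t13b.png

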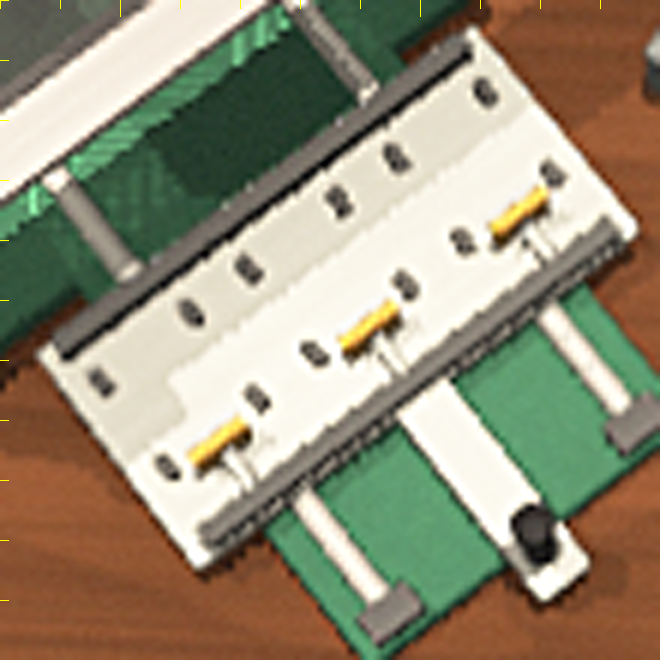

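View pics/s13b.png

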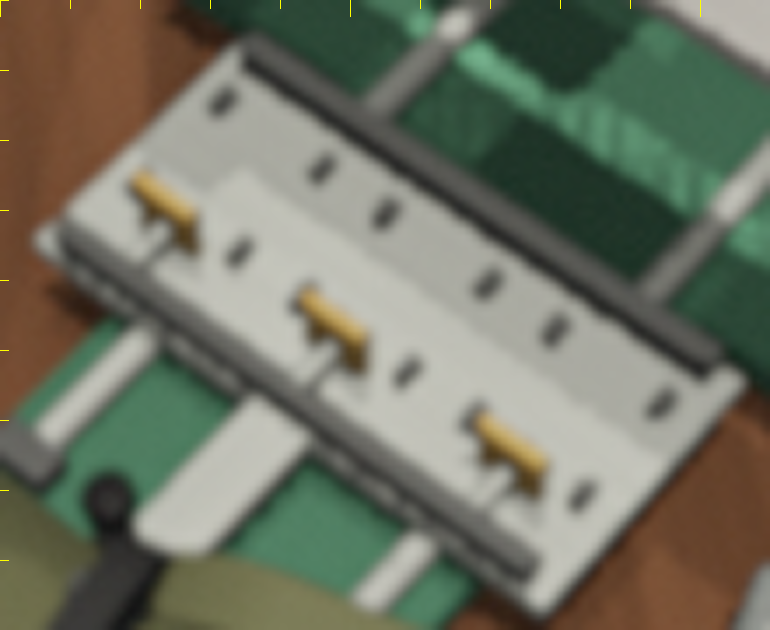

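Run:
```python
from h import *
t=load('t13'); s=load('s13')
T=lambda x,y:(130+x/6-.42,125+y/6-.42); S=lambda x,y:(200+x/7-.43,95+y/7-.43)
for n,c,F,L in [('t near',t,T,[(167,465),(257,398),(315,353),(405,285),(461,240),(552,172)]),('t far',t,T,[(102,381),(190,313),(248,268),(340,200),(396,157),(485,92)]),
 ('s far',s,S,[(222,100),(321,168),(387,213),(488,285),(556,330),(661,403)]),('s near',s,S,[(240,252),(407,373),(583,495)]),('t fixbase',t,T,[(70,355),(265,213),(465,65)]),('s fixbase',s,S,[(250,70),(480,220),(705,375)])]:
    P=np.array([w2m(atz(c,*F(*u),.055 if 'base' not in n else .048)) for u in L]); print(n,np.round(P[:,:2],4).tolist(),np.round(P.mean(0)[:2],4))
c=load('w13'); F=lambda x,y:(220+x/7-.43,130+y/7-.43)
P=np.array([atz(c,*F(*u),.09) for u in [(207,138),(441,138),(438,645),(213,645)]]); print(np.round(P,4),P.mean(0)); d=P[0]+P[1]-P[2]-P[3]; print(np.degrees(np.arctan2(d[1],d[0])),np.linalg.norm(d)/2,np.linalg.norm(P[0]-P[1]),np.linalg.norm(P[2]-P[3]))
```

```text
t near [[-0.1107, 0.3138], [-0.1114, 0.2602], [-0.1111, 0.2249], [-0.1113, 0.1705], [-0.1103, 0.1356], [-0.1107, 0.0799]] [-0.1109  0.1975]
t far [[-0.0577, 0.3143], [-0.0572, 0.2607], [-0.0567, 0.2252], [-0.0573, 0.1695], [-0.0569, 0.1349], [-0.0577, 0.0806]] [-0.0573  0.1975]
s far [[-0.0578, 0.3151], [-0.0577, 0.2602], [-0.0575, 0.2244], [-0.0585, 0.1699], [-0.0578, 0.1349], [-0.0581, 0.0812]] [-0.0579  0.1976]
s near [[-0.1114, 0.2593], [-0.1125, 0.1693], [-0.1117, 0.08]] [-0.1118  0.1696]
t fixbase [[-0.0352, 0.3193], [-0.0373, 0.2019], [-0.0381, 0.0788]] [-0.0369  0.2   ]
s fixbase [[-0.0342, 0.3197], [-0.0315, 0.1949], [-0.0322, 0.0769]] [-0.0326  0.1972]
[[ 0.4935 -0.3166  0.09  ]
 [ 0.4976 -0.2775  0.09  ]
 [ 0.5864 -0.2861  0.09  ]
 [ 0.5821 -0.3259  0.09  ]] [ 0.53989332 -0.30152613  0.09      ]
174.21444982571 0.08913877828219502 0.03927855006356546 0.03999834291115265
```

Run:
```python
from h import *
c=load('t13')
print('offcut',atz(load('top0'),290+105/5,150+105/5,.095))
plan(((.5404,-.302,.15),84.2,0),((.5404,-.302,.054),84.2,0))
```

```text
offcut [ 0.59531482 -0.20722603  0.095     ]
t 18.20 p [ 0.5407 -0.3027  0.2491] F [ 0.2 -0.4  0.9] w 0.0613 q [-0.57  0.43  1.24  0.    1.47 -2.04]
[0.0003, 0.0005, 0.0991] [0.0011, -0.0006, -0.0011] rows 2.0
[0.0002, 0.0004, 0.1951] [0.0011, -0.0006, -0.0011] rows 3.9
```

```bash
python3 -m jog '[[0,0,0.05,0.001,0,0,0.3],[0,0,0.1,0.001,0,0,0.3],[0,0,0.15,0.001,0,0,0.3],[0,0,0.18,0.001,0,0,0.3],[0,0,0.195,0.001,0,0,0.3],[0,0,0.195,0.001,0,0,0.3],[0,0,0.195,0.001,0,0,-1],[0,0,0.195,0.001,0,0,-1],[0,0,0.195,0.001,0,0,-1],[0,0,0.195,0.001,0,0,-1]]' 45
python3 - <<'E'
from h import *
plan(((.5404,-.302,.15),84.2,0)); snap('wrist','w14'); snap('scene','s14')
E
```

```text
time_s: 19.2
ee_pos: [0.5412, -0.3026, 0.0557]
eef_rot: [-3.141, 0.001, 3.039]
force: [-1.2, 1.9, 6.6]
grip_width: 0.0399
t 19.20 p [ 0.5412 -0.3026  0.0557] F [-1.2  1.9  6.6] w 0.0399 q [-0.57  0.6   1.45 -0.    1.09 -2.04]
[0.0007, 0.0005, -0.0943] [-0.0004, 0.0007, -0.0011] rows 1.9
```

View pics/w14.png

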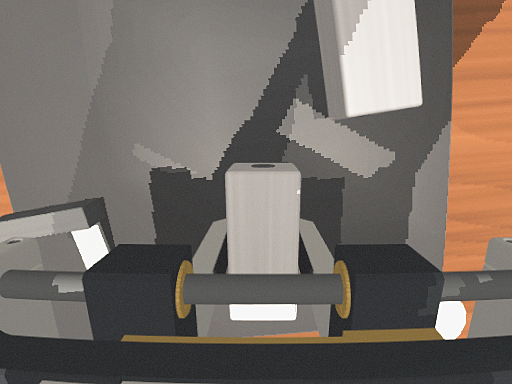

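Run:
```python
from h import *
plan(((.5404,-.302,.2),84.2,0),(m2w(-.2,.03,.2),130.93,0),(m2w(-.07,.1077,.2),130.93,0))
```

```text
t 19.30 p [ 0.5412 -0.3026  0.0558] F [-1.7  1.6  7.3] w 0.0401 q [-0.57  0.6   1.45  0.    1.09 -2.04]
[0.0007, 0.0004, -0.1442] [-0.0004, 0.0008, -0.0011] rows 2.9
[-0.0459, 0.2626, -0.1443] [-0.0006, 0.0006, -0.5203] rows 6.1
[-0.0781, 0.4106, -0.1444] [-0.0006, 0.0006, -0.5203] rows 8.8
```

```bash
python3 -m jog '[[0,0,-0.02,0,0,0,-1],[0,0,-0.05,0,0,0,-1],[0,0,-0.08,0,0,0,-1],[0,0,-0.115,0,0,0,-1],[0,0,-0.144,0,0,0,-1],[-0.005,0.03,-0.144,0,0,-0.065,-1],[-0.01,0.06,-0.144,0,0,-0.13,-1],[-0.015,0.09,-0.144,0,0,-0.195,-1],[-0.02,0.12,-0.144,0,0,-0.26,-1],[-0.027,0.15,-0.144,0,0,-0.325,-1],[-0.032,0.18,-0.144,0,0,-0.39,-1],[-0.038,0.21,-0.144,0,0,-0.455,-1],[-0.042,0.24,-0.144,0,0,-0.52,-1],[-0.046,0.263,-0.144,0,0,-0.52,-1],[-0.046,0.263,-0.144,0,0,-0.52,-1]]' 45
python3 - <<'E'
from h import *
print(w2m(cur()[1]))
plan((m2w(-.07,.1077,.2),130.93,0)); snap('wrist','w15')
snap('scene','s15')
E
```

```text
time_s: 20.8
ee_pos: [0.614, -0.043, 0.1995]
eef_rot: [-3.141, 0.0, -2.425]
force: [0.5, -0.5, -3.8]
grip_width: 0.0393
[-0.19778648  0.03202922  0.19948754]
t 20.80 p [ 0.614  -0.043   0.1995] F [ 0.5 -0.5 -3.8] w 0.0393 q [-0.13  0.45  1.33 -0.    1.36 -2.42]
[-0.128, 0.0754, -0.0005] [-0.0003, 0.0002, 0.0015] rows 3.0
```

View pics/w15.png

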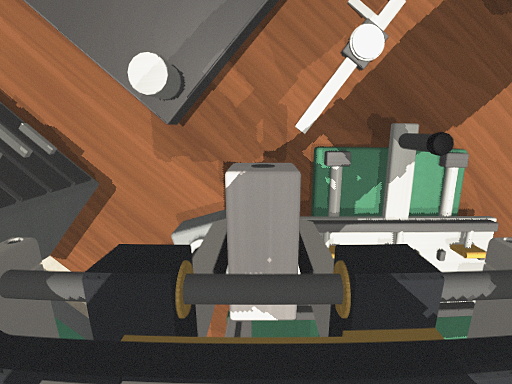

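View pics/s15.png

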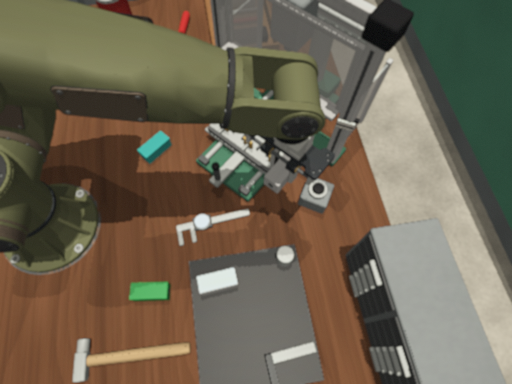

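```bash
python3 -m jog '[[-0.03,0.02,0,0,0,0,-1],[-0.06,0.038,0,0,0,0,-1],[-0.09,0.055,0,0,0,0,-1],[-0.12,0.075,0,0,0,0,-1],[-0.129,0.0755,0,0,0,0.0015,-1],[-0.129,0.0755,0,0,0,0.0015,-1]]' 45
python3 - <<'E'
from h import *
print(w2m(cur()[1]))
plan((m2w(-.069,.1077,.0757),130.93,0)); snap('wrist','w16')
snap('scene','s16');snap('top','t16');crop('s16',180,0,400,220,3,'s16a')
E
```

```text
time_s: 21.5
ee_pos: [0.6618, 0.0958, 0.1989]
eef_rot: [-3.141, -0.001, -2.429]
force: [-0.1, -0.5, -4.3]
grip_width: 0.04
[-0.07071555  0.10553619  0.19891513]
t 21.50 p [0.6618 0.0958 0.1989] F [-0.1 -0.5 -4.3] w 0.0400 q [ 0.09  0.58  1.14 -0.    1.42 -2.19]
[-0.0018, 0.0023, 0.1232] [-0.0005, -0.0005, -0.0013] rows 2.5
```

View pics/w16.png

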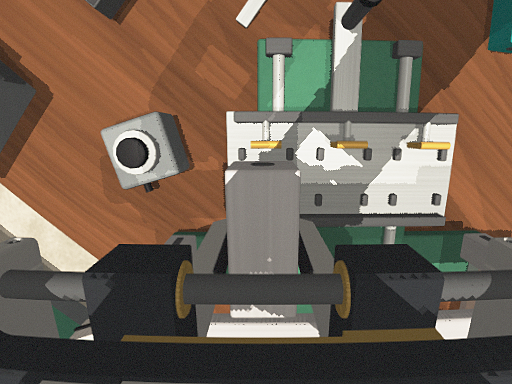

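View pics/s16a.png

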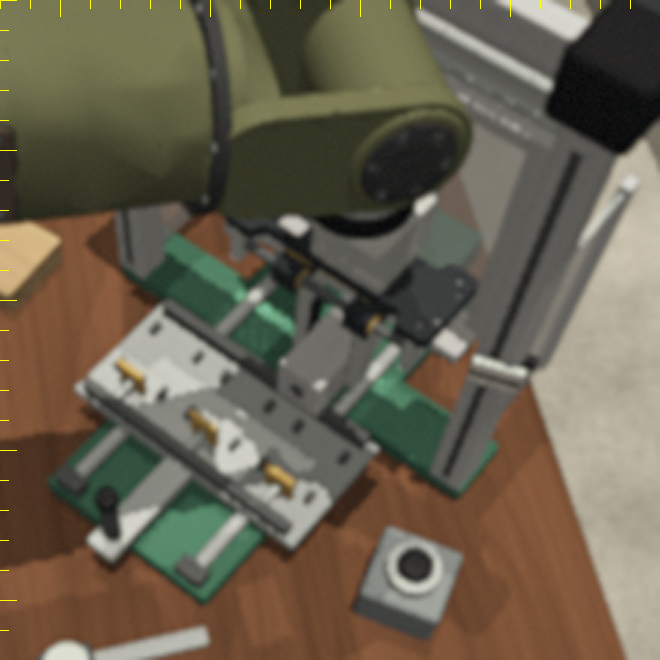

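Run:
```python
from h import *
crop('t16',80,20,280,220,4,'t16a')
t=load('t16');s=load('s16')
for z in (.3,.4,.5): print(z,proj(t,m2w(.015,.1077,z)),proj(s,m2w(.015,.1077,z)),proj(s,m2w(-.07,.1077,z)))
```

```text
0.3 [[176.79447699  93.79947293]] [[315.97291877  69.5310919 ]] [[293.72752     92.66362687]]
0.4 [[170.68747398  76.11273392]] [[324.46517809  33.66984501]] [[299.54985116  58.57344865]]
0.5 [[163.48274553  55.15495902]] [[335.51705446 -12.92843077]] [[307.19390651  13.87883646]]
```

View pics/t16a.png

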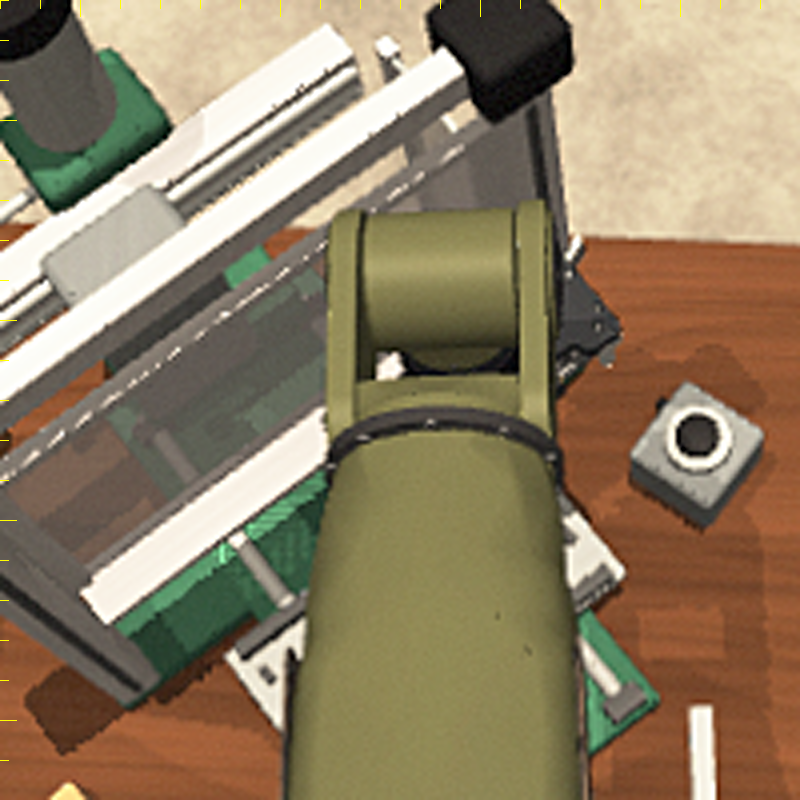

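```bash
python3 -m jog '[[-0.001,0.002,0.03,0,0,0,-1],[-0.001,0.002,0.06,0,0,0,-1],[-0.001,0.002,0.085,0,0,0,-1],[-0.001,0.002,0.11,0,0,0,-1],[-0.001,0.002,0.123,0,0,0,-1],[-0.001,0.002,0.123,0,0,0,-1]]' 45
python3 - <<'E'
from h import *
o,p,R=cur();print(w2m(p),R.T@o['force'],o['grip_width'])
plan((m2w(-.0845,.1077,.0757),130.93,0)); snap('wrist','w17')
snap('scene','s17');crop('s17',180,60,340,200,5,'s17a')
E
```

```text
time_s: 22.25
ee_pos: [0.6607, 0.0955, 0.0754]
eef_rot: [-3.141, -0.001, -2.432]
force: [3.6, 2.2, -6.3]
grip_width: 0.0395
[-0.0718063   0.10608288  0.07539328] [-4.17841518 -0.67823497  6.3264444 ] 0.03953501754870715
t 22.25 p [0.6607 0.0955 0.0754] F [ 3.6  2.2 -6.3] w 0.0395 q [ 0.09  0.68  1.27 -0.    1.19 -2.19]
[0.0127, 0.0016, -0.0003] [-0.0001, -0.0008, -0.0032] rows 0.3
```

View pics/w17.png

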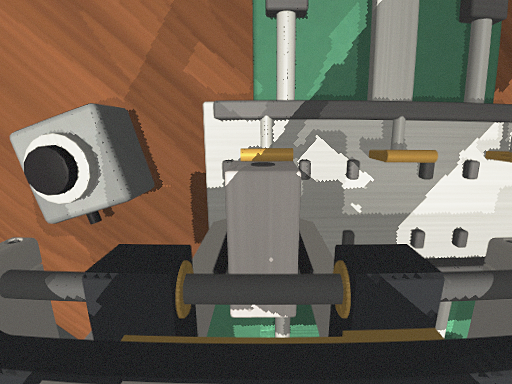

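View pics/s17a.png

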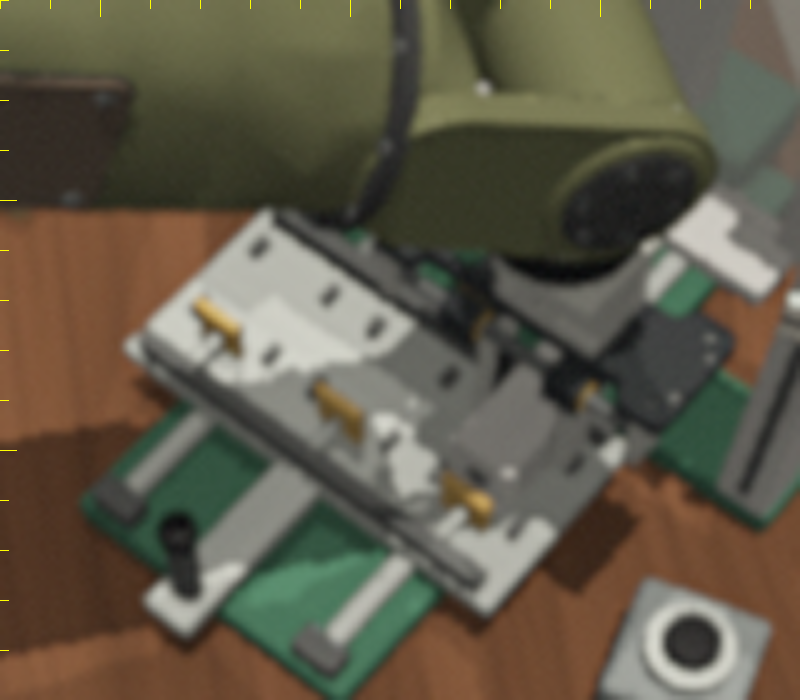

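```bash
python3 -m jog '[[0.003,0.002,0,0,0,0,-1],[0.007,0.002,0,0,0,0,-1],[0.011,0.002,0,0,0,0,-1],[0.016,0.002,0,0,0,0,-1],[0.016,0.002,0,0,0,0,-1],[0.016,0.002,0,0,0,0,-1]]' 45
python3 - <<'E'
from h import *
o,p,R=cur();print(w2m(p),R.T@o['force'],o['grip_width'],o['eef_rot'])
snap('wrist','w18'); crop('w18',190,80,340,230,4,'w18a')
E
```

```text
time_s: 22.95
ee_pos: [0.6488, 0.0873, 0.0789]
eef_rot: [-3.138, 0.004, -2.432]
force: [6.6, 3.7, -6.9]
grip_width: 0.0398
[-0.08617896  0.10766597  0.07892471] [-7.3281579  -1.48378529  6.90018458] 0.039751435982303115 [-3.13830225  0.00377974 -2.43175149]
```

View pics/w18a.png

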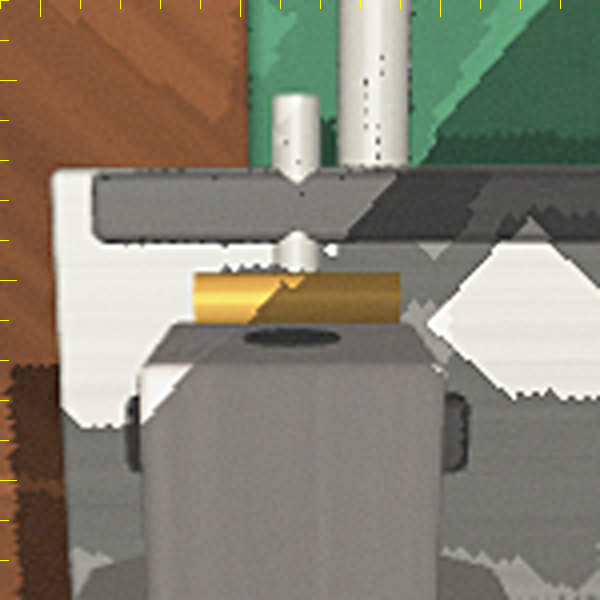

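```bash
python3 -m jog '[[0.003,0.001,0.003,0,0,0,-1],[0.003,0.001,0.007,0,0,0,-1],[0.003,0.001,0.011,0,0,0,-1],[0.003,0.001,0.011,0,0,0,-1]]' 45
python3 - <<'E'
from h import *
o,p,R=cur();print(w2m(p),R.T@o['force'],o['grip_width'],o['eef_rot'])
E
```

```text
time_s: 23.4
ee_pos: [0.6472, 0.0866, 0.0699]
eef_rot: [-3.136, 0.008, -2.431]
force: [7.3, 4.5, -4.4]
grip_width: 0.0398
[-0.08786349  0.10816426  0.06994636] [-8.43406346 -1.36065953  4.48114607] 0.03980161707336089 [-3.1359623   0.00771701 -2.4314051 ]
```

```bash
python3 -m jog '[[0.001,0,0.004,0,0,0,-1],[0.001,0,0.008,0,0,0,-1],[0.001,0,0.012,0,0,0,-1],[0.001,0,0.015,0,0,0,-1],[0.001,0,0.015,0,0,0,-1]]' 45
python3 - <<'E'
from h import *
o,p,R=cur();print(w2m(p),R.T@o['force'],o['grip_width'],o['eef_rot'])
snap('wrist','w19'); crop('w19',190,80,340,230,4,'w19a')
E
```

```text
time_s: 23.9
ee_pos: [0.6478, 0.0864, 0.057]
eef_rot: [-3.134, 0.012, -2.431]
force: [7.3, 4.6, -5.8]
grip_width: 0.0399
[-0.08747071  0.10763898  0.0570311 ] [-8.44651751 -1.23729758  5.89161295] 0.03993783881827221 [-3.133724    0.01165022 -2.43113992]
```

View pics/w19a.png

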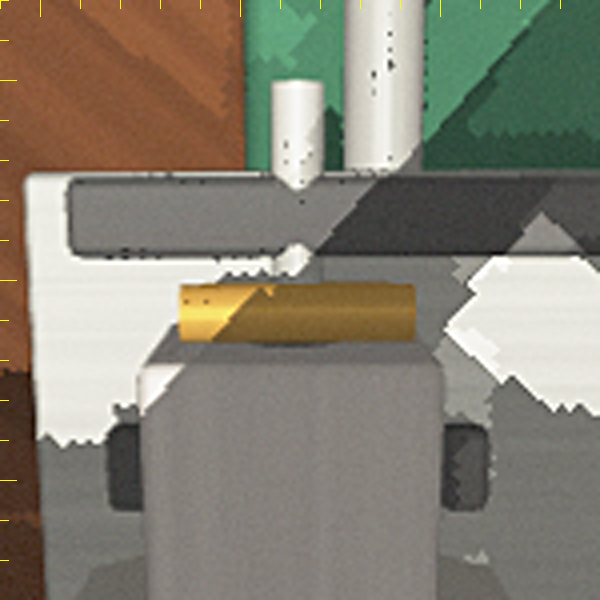

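```bash
python3 -m jog '[[0,0.001,0.003,0,0,0,-1],[0,0.001,0.006,0,0,0,-1],[0,0.001,0.007,0,0,0,-1],[0,0.001,0.007,0,0,0,-1]]' 45
python3 - <<'E'
from h import *
o,p,R=cur();print(w2m(p),R.T@o['force'],o['grip_width'],o['eef_rot'])
E
```

```text
time_s: 24.35
ee_pos: [0.649, 0.0876, 0.0544]
eef_rot: [-3.13, 0.017, -2.431]
force: [-2.1, 3.5, 15.3]
grip_width: 0.0399
[-0.0857529   0.1077272   0.05438824] [ -0.96436593   3.81471524 -15.3710922 ] 0.03989882412901788 [-3.1304671   0.01714275 -2.43092097]
```

```bash
python3 -m jog '[[-0.002,0,0,0,0,0,-1],[-0.002,0,0,0,0,0,0.15],[-0.002,0,-0.001,0,0,0,0.15],[-0.002,0,-0.001,0,0,0,0.15],[-0.002,0,-0.03,0,0,0,0.15],[-0.002,0,-0.06,0,0,0,0.15],[-0.002,0,-0.09,0,0,0,0.15],[0.03,0,-0.12,0,0,0,0.15],[0.03,0,-0.12,0,0,0,-1],[0.03,0,-0.12,0,0,0,-1],[0.03,0,-0.12,0,0,0,-1]]' 45
python3 - <<'E'
from h import *
o,p,R=cur();print(w2m(p),R.T@o['force'],o['grip_width'],o['eef_rot'])
snap('wrist','w20')
for n in ['scene','top']: snap(n,n[0]+'20')
crop('s20',180,60,340,200,5,'s20a')
E
```

```text
time_s: 25.45
ee_pos: [0.6237, 0.0679, 0.1728]
eef_rot: [-3.131, 0.016, -2.431]
force: [0.3, 0.1, 0.0]
grip_width: 0.0332
[-0.11780232  0.10941724  0.17277342] [-0.33878214 -0.13884198 -0.01520103] 0.03324038429516682 [-3.13146711  0.01593888 -2.43094205]
```

View pics/w20.png

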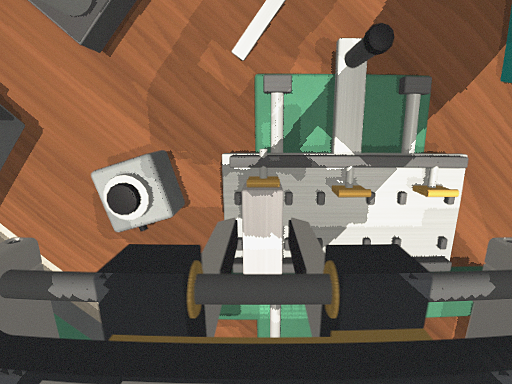

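View pics/s20a.png

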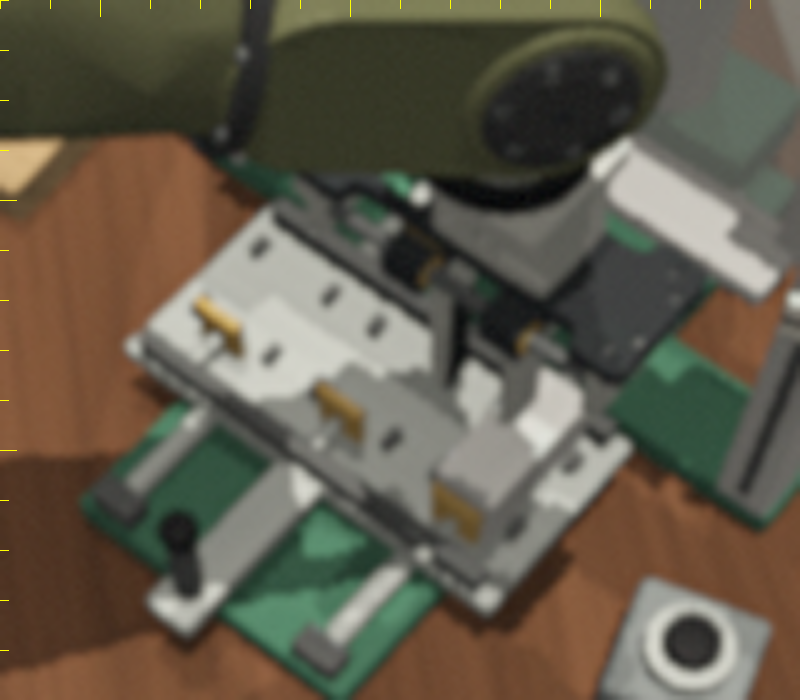

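```bash
python3 -m jog '[[-0.033,-0.001,0.03,0,-0.01,0,-1],[-0.033,-0.001,0.06,0,-0.01,0,-1],[-0.033,-0.001,0.079,0,-0.01,0,-1],[-0.033,-0.001,0.083,0,-0.01,0,-1],[-0.033,-0.001,0.087,0,-0.01,0,-1],[-0.033,-0.001,0.089,0,-0.01,0,-1],[-0.033,-0.001,0.089,0,-0.01,0,-1]]' 45
python3 - <<'E'
from h import *
o,p,R=cur();print(w2m(p),R.T@o['force'],o['grip_width'],o['eef_rot'])
E
```

```text
time_s: 26.3
ee_pos: [0.6527, 0.0909, 0.0881]
eef_rot: [-3.13, 0.037, -2.43]
force: [-6.4, 8.6, 28.9]
grip_width: 0.0006
[-0.08085195  0.10777313  0.0881224 ] [ -1.81660268  10.32049969 -29.02104129] 0.0006489181144074246 [-3.1299173   0.03718125 -2.42956596]
```

```bash
python3 -m jog '[[0,0,-0.03,0,0.02,0,-1],[0,0,-0.07,0,0.02,0,-1],[0.02,0,-0.11,0,0.02,0,-1],[0.06,0,-0.13,0,0.02,0,-1],[0.1,0,-0.13,0,0.02,0,0.3],[0.1,0,-0.13,0,0.02,0,0.3]]' 45
python3 - <<'E'
from h import *
o,p,R=cur();print(w2m(p))
plan(((.5,-.1,.25),110,0),((.428,-.237,.25),94,0)); snap('scene','s21')
E
```

```text
time_s: 26.9
ee_pos: [0.5702, 0.0216, 0.2147]
eef_rot: [-3.13, 0.005, -2.432]
force: [0.0, 0.4, -0.8]
grip_width: 0.013
[-0.18856695  0.10951885  0.21469434]
t 26.90 p [0.5702 0.0216 0.2147] F [ 0.   0.4 -0.8] w 0.0130 q [-0.02  0.33  1.46 -0.01  1.34 -2.3 ]
[0.1323, -0.0469, -0.0354] [-0.0067, 0.0046, 0.2297] rows 2.9
[0.2762, -0.1039, -0.0355] [-0.0061, 0.0055, 0.4074] rows 5.9
```

View pics/s21.png

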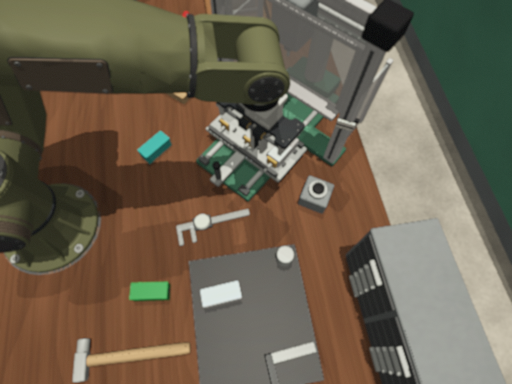

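```bash
python3 -m jog '[[0.132,-0.047,-0.035,-0.006,0.005,0.23,0.3],[0.132,-0.047,-0.035,-0.006,0.005,0.23,0.3],[0.132,-0.047,-0.035,-0.006,0.005,0.23,0.3],[0.276,-0.104,-0.035,-0.006,0.005,0.407,0.3],[0.276,-0.104,-0.035,-0.006,0.005,0.407,0.3],[0.276,-0.104,-0.035,-0.006,0.005,0.407,0.3],[0.276,-0.104,-0.035,-0.006,0.005,0.407,0.3],[0.276,-0.104,-0.035,-0.006,0.005,0.407,0.3]]' 45
python3 - <<'E'
from h import *
o,p,R=cur();print(p)
snap('wrist','w22');snap('scene','s22');snap('top','t22')
crop('s22',190,50,350,210,4,'s22a');crop('t22',130,110,250,230,5,'t22a')
E
```

```text
time_s: 27.75
ee_pos: [0.4301, -0.2366, 0.249]
eef_rot: [3.141, 0.001, -3.072]
force: [-0.0, -0.1, 0.1]
grip_width: 0.0612
[ 0.43006339 -0.23663245  0.24902933]
```

View pics/w22.png

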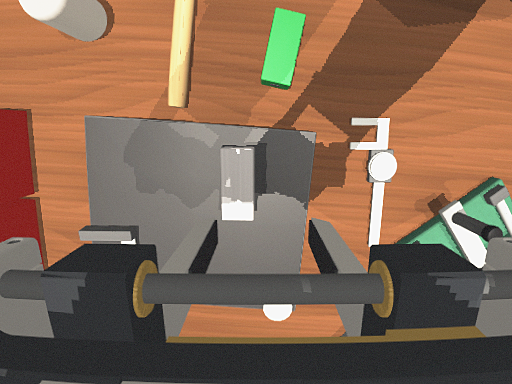

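View pics/s22a.png

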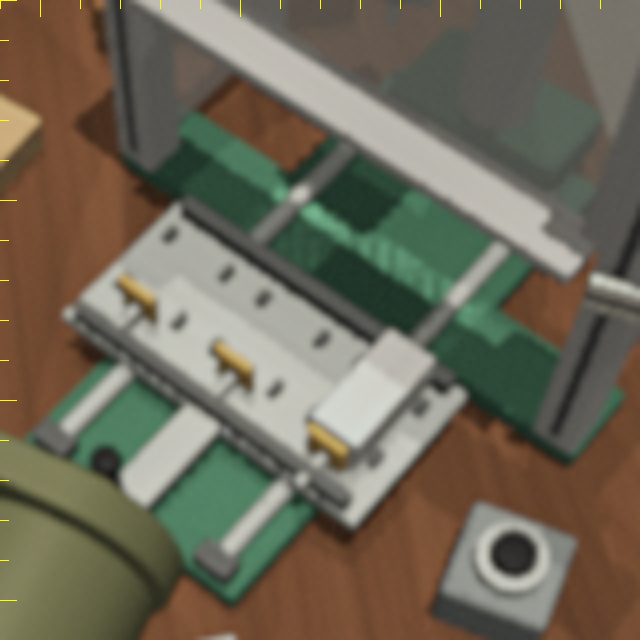

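View pics/t22a.png

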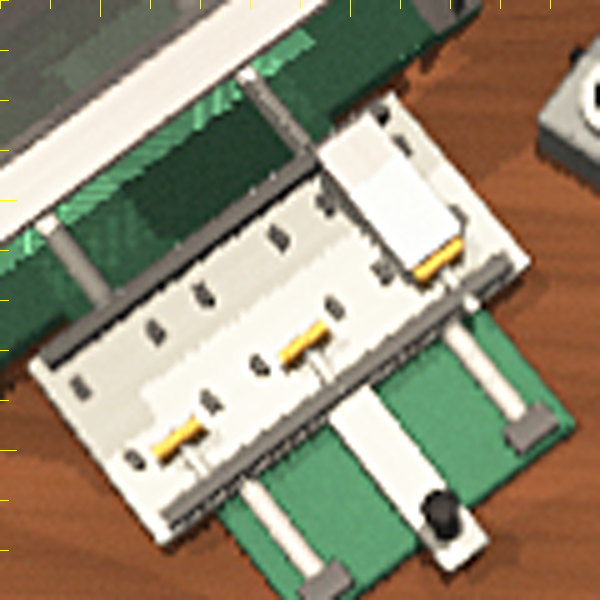

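Run:
```python
from h import *
for f,x0,y0,s,n in [('s22',190,50,4,'s22b'),('t22',130,110,5,'t22b')]:
    c=load(f); P=[m2w(-.1295+dx,.1077+dy,.088) for dx in (0,.09) for dy in (-.02,.02)]
    q=proj(c,P); print(q.round(1).tolist()); crop(f,int(q[:,0].min()-15),int(q[:,1].min()-15),int(q[:,0].max()+15),int(q[:,1].max()+15),10,n,q)
crop('w22',200,130,280,240,7,'w22a')
```

```text
[[277.6, 162.4], [265.9, 154.2], [297.4, 140.3], [285.9, 132.5]]
[[222.9, 156.5], [211.7, 164.9], [203.8, 133.1], [192.8, 141.4]]
```

View pics/s22b.png

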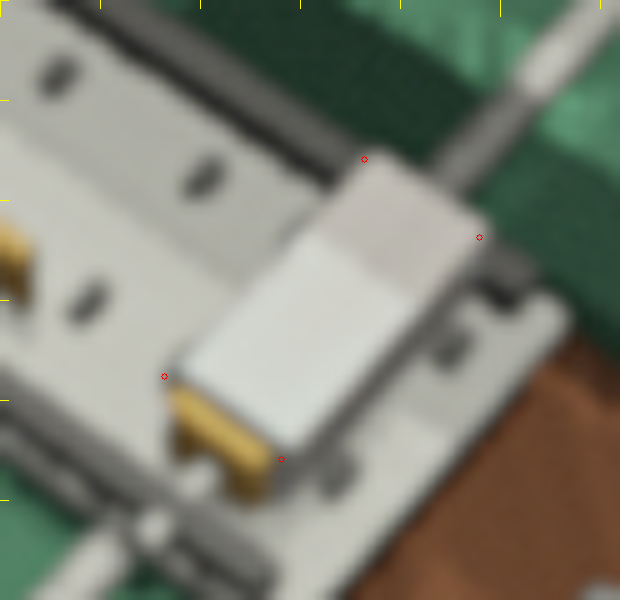

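View pics/t22b.png

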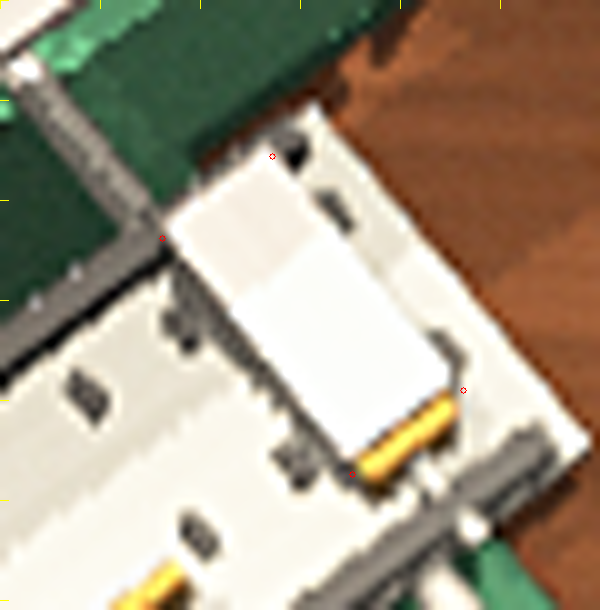

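View pics/w22a.png

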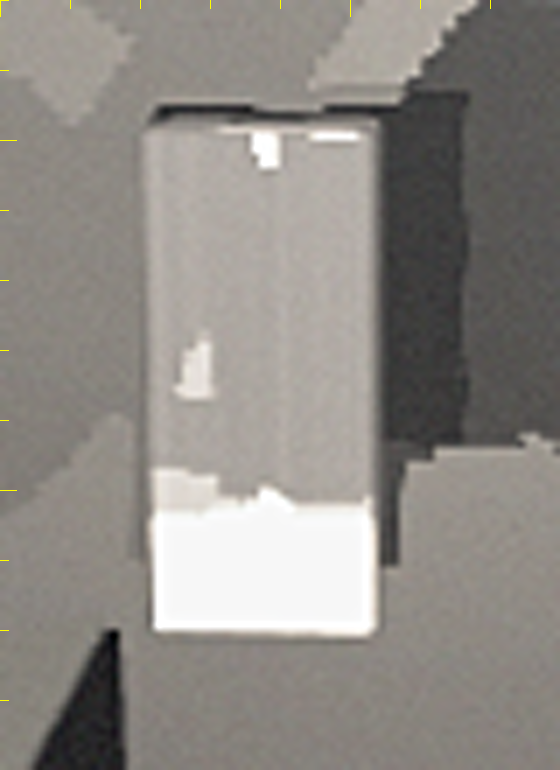

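Run:
```python
from h import *
c=load('w22'); F=lambda x,y:(200+x/7-.43,130+y/7-.43)
P=np.array([atz(c,*F(*u),.09) for u in [(146,123),(381,120),(377,634),(152,632)]]); print(np.round(P,4),P.mean(0)); d=P[0]+P[1]-P[2]-P[3]; a=np.degrees(np.arctan2(d[1],d[0]))-180;print(a,np.linalg.norm(d)/2,np.linalg.norm(P[0]-P[1]),np.linalg.norm(P[2]-P[3]))
m=P.mean(0)
plan(((m[0],m[1],.15),a+90,0),((m[0],m[1],.0535),a+90,0))
print('offcut',w2m([0,0,0]))
```

```text
[[ 0.3866 -0.2885  0.09  ]
 [ 0.3834 -0.2489  0.09  ]
 [ 0.4741 -0.244   0.09  ]
 [ 0.4765 -0.2842  0.09  ]] [ 0.43014298 -0.26640417  0.09      ]
-357.1001399482045 0.09039798888482897 0.03969670714132825 0.04029123787625092
t 27.90 p [ 0.4307 -0.2348  0.2491] F [ 0.4 -0.4  0.2] w 0.0610 q [-0.57  0.13  1.62  0.    1.39 -2.22]
[0.003, -0.0315, 0.0991] [0.0005, 0.0008, 0.014] rows 2.1
[0.0031, -0.0316, 0.1956] [0.0005, 0.0008, 0.014] rows 4.0
offcut [-0.63350299  0.4667452   0.        ]
```

```bash
python3 -m jog '[[0.003,-0.0315,0.05,0,0,0.014,0.3],[0.003,-0.0315,0.1,0,0,0.014,0.3],[0.003,-0.0315,0.15,0,0,0.014,0.3],[0.003,-0.0315,0.18,0,0,0.014,0.3],[0.003,-0.0315,0.196,0,0,0.014,0.3],[0.003,-0.0315,0.196,0,0,0.014,0.3],[0.003,-0.0315,0.196,0,0,0.014,-1],[0.003,-0.0315,0.196,0,0,0.014,-1],[0.003,-0.0315,0.196,0,0,0.014,-1],[0.003,-0.0315,0.196,0,0,0.014,-1]]' 45
python3 - <<'E'
from h import *
o,p,R=cur();print(p,o['grip_width'],o['force'])
plan(((.43,-.2664,.2),92.9,0),((.52,-.05,.2),120,0),(m2w(-.2,.22,.2),130.93,0),(m2w(-.069,.2880,.2),130.93,0))
E
```

```text
time_s: 28.9
ee_pos: [0.4306, -0.2661, 0.0532]
eef_rot: [3.141, 0.002, -3.091]
force: [1.2, 0.4, 0.4]
grip_width: 0.0399
[ 0.43055708 -0.26605668  0.05322295] 0.039944272270636884 [1.24681379 0.42832098 0.38708715]
t 28.90 p [ 0.4306 -0.2661  0.0532] F [1.2 0.4 0.4] w 0.0399 q [-0.63  0.39  1.79  0.    0.96 -2.25]
[0.0003, -0.0002, -0.1468] [0.0005, 0.0011, 0.0003] rows 2.9
[-0.1006, 0.2113, -0.1464] [0.0002, 0.0012, -0.3009] rows 5.5
[-0.0773, 0.3603, -0.1464] [0.0001, 0.0012, -0.4223] rows 7.9
[-0.1387, 0.4945, -0.1462] [0.0001, 0.0012, -0.4223] rows 10.7
```

```bash
python3 -m jog '[[0,0,-0.02,0,0,0,-1],[0,0,-0.05,0,0,0,-1],[0,0,-0.08,0,0,0,-1],[0,0,-0.115,0,0,0,-1],[0,0,-0.147,0,0,0,-1],[-0.015,0.03,-0.147,0,0,-0.04,-1],[-0.03,0.06,-0.147,0,0,-0.08,-1],[-0.045,0.09,-0.147,0,0,-0.13,-1],[-0.06,0.12,-0.147,0,0,-0.17,-1],[-0.073,0.15,-0.147,0,0,-0.21,-1],[-0.087,0.18,-0.147,0,0,-0.26,-1],[-0.1,0.21,-0.147,0,0,-0.3,-1],[-0.095,0.24,-0.147,0,0,-0.34,-1],[-0.09,0.27,-0.147,0,0,-0.38,-1],[-0.085,0.3,-0.147,0,0,-0.42,-1],[-0.08,0.33,-0.147,0,0,-0.422,-1],[-0.077,0.36,-0.147,0,0,-0.422,-1],[-0.077,0.36,-0.147,0,0,-0.422,-1]]' 45
python3 - <<'E'
from h import *
o,p,R=cur();print(w2m(p),o['grip_width'],o['force'])
plan((m2w(-.069,.2880,.2),130.93,0)); snap('wrist','w23')
E
```

```text
time_s: 30.7
ee_pos: [0.488, 0.0999, 0.2004]
eef_rot: [3.141, 0.002, -2.425]
force: [0.3, 0.2, -4.2]
grip_width: 0.0395
[-0.19934545  0.22250897  0.20040583] 0.03954302341522393 [ 0.33367494  0.19553529 -4.18487604]
t 30.70 p [0.488  0.0999 0.2004] F [ 0.3  0.2 -4.2] w 0.0395 q [ 0.13  0.19  1.67  0.    1.28 -2.16]
[-0.1305, 0.0652, 0.0006] [0.0002, 0.001, 0.0015] rows 2.9
```

View pics/w23.png

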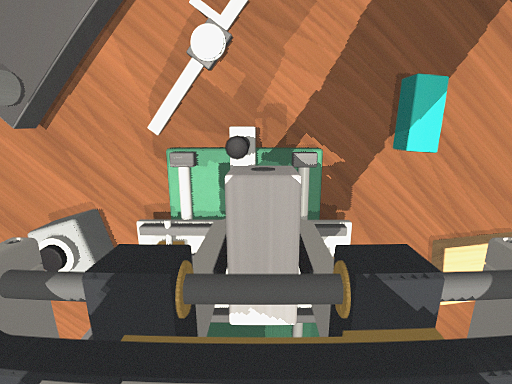

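```bash
python3 -m jog '[[-0.03,0.015,0,0,0,0,-1],[-0.06,0.03,0,0,0,0,-1],[-0.09,0.045,0,0,0,0,-1],[-0.12,0.06,0,0,0,0,-1],[-0.13,0.065,0,0,0,0.0015,-1],[-0.13,0.065,0,0,0,0.0015,-1]]' 45
python3 - <<'E'
from h import *
o,p,R=cur();print(w2m(p),o['grip_width'],o['force'])
plan((m2w(-.069,.2880,.0735),130.93,0)); snap('wrist','w24'); snap('scene','s24')
E
```

```text
time_s: 31.35
ee_pos: [0.5439, 0.233, 0.1997]
eef_rot: [3.141, 0.0, -2.427]
force: [-0.1, -1.0, -2.5]
grip_width: 0.0398
[-0.06994529  0.28649843  0.19971909] 0.039750144088379076 [-0.13190684 -1.00627548 -2.51032473]
t 31.35 p [0.5439 0.233  0.1997] F [-0.1 -1.  -2.5] w 0.0398 q [ 0.34  0.4   1.4   0.    1.34 -1.94]
[-0.0009, 0.0015, 0.1262] [0.0002, 0.0, 0.0002] rows 2.5
```

View pics/w24.png

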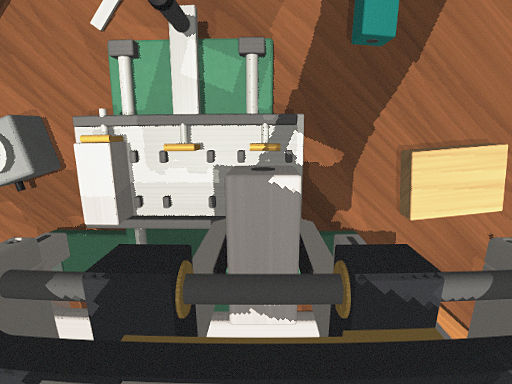

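View pics/s24.png

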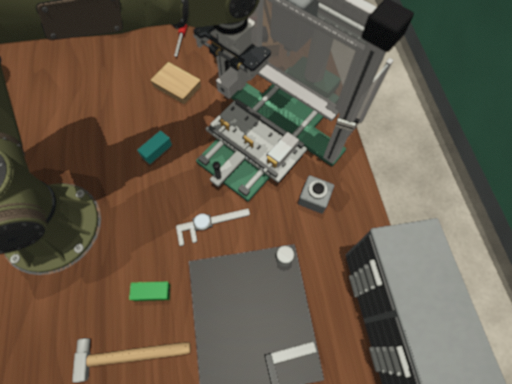

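```bash
python3 -m jog '[[-0.001,0.0015,0.03,0,0,0,-1],[-0.001,0.0015,0.06,0,0,0,-1],[-0.001,0.0015,0.085,0,0,0,-1],[-0.001,0.0015,0.11,0,0,0,-1],[-0.001,0.0015,0.126,0,0,0,-1],[-0.001,0.0015,0.126,0,0,0,-1]]' 45
python3 - <<'E'
from h import *
o,p,R=cur();print(w2m(p),R.T@o['force'],o['grip_width'])
snap('wrist','w25'); crop('w25',190,80,340,230,4,'w25a')
E
```

```text
time_s: 32.05
ee_pos: [0.5425, 0.2318, 0.0726]
eef_rot: [3.141, -0.003, -2.43]
force: [0.3, 0.5, -3.3]
grip_width: 0.0393
[-0.0717449   0.28647913  0.0725846 ] [-0.53859807  0.20836399  3.32868958] 0.03934397883020784
```

View pics/w25a.png

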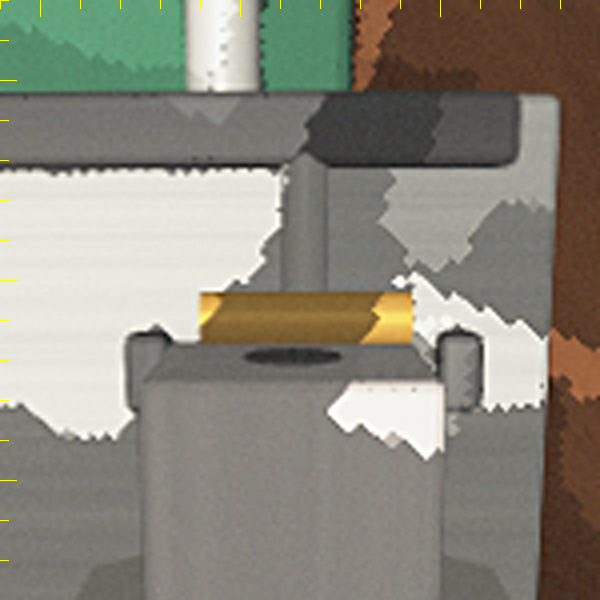

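```bash
python3 -m jog '[[0.003,0.0025,0,0,0,0,-1],[0.007,0.0025,0,0,0,0,-1],[0.011,0.0025,0,0,0,0,-1],[0.016,0.0025,0,0,0,0,-1],[0.018,0.0025,0,0,0,0,-1],[0.018,0.0025,0,0,0,0,-1]]' 45
python3 - <<'E'
from h import *
o,p,R=cur();print(w2m(p),R.T@o['force'],o['grip_width'],o['eef_rot'])
snap('wrist','w26'); crop('w26',190,80,340,230,4,'w26a')
E
```

```text
time_s: 32.7
ee_pos: [0.5288, 0.2224, 0.0756]
eef_rot: [-3.14, 0.003, -2.429]
force: [6.4, 3.4, -6.3]
grip_width: 0.0398
[-0.08828164  0.28837583  0.07564092] [-7.06930296 -1.57991355  6.28987132] 0.03975913046032379 [-3.14036587e+00  3.03736221e-03 -2.42942380e+00]
```

View pics/w26a.png

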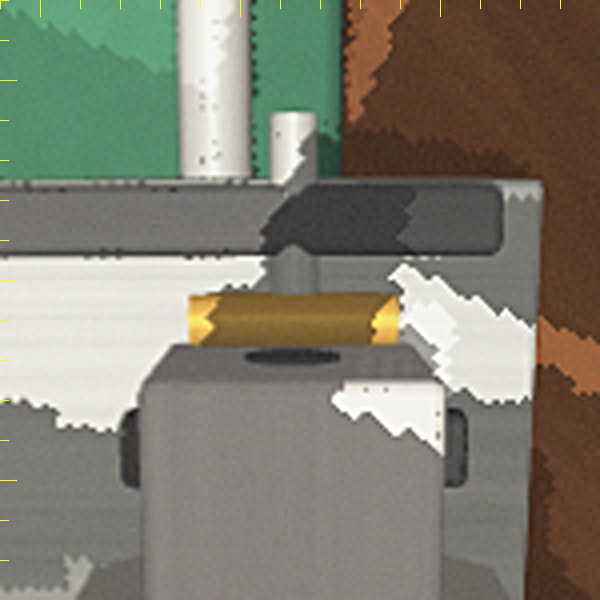

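```bash
python3 -m jog '[[0.001,0,0.004,0,0,0,-1],[0.001,0,0.008,0,0,0,-1],[0.001,0,0.011,0,0,0,-1],[0.001,0,0.011,0,0,0,-1]]' 45
python3 - <<'E'
from h import *
o,p,R=cur();print(w2m(p),R.T@o['force'],o['grip_width'],o['eef_rot'])
E
python3 -m jog '[[0.001,0,0.004,0,0,0,-1],[0.001,0,0.008,0,0,0,-1],[0.001,0,0.011,0,0,0,-1],[0.001,0,0.011,0,0,0,-1]]' 45
python3 - <<'E'
from h import *
o,p,R=cur();print(w2m(p),R.T@o['force'],o['grip_width'],o['eef_rot'])
E
```

```text
time_s: 33.15
ee_pos: [0.5292, 0.2224, 0.0663]
eef_rot: [-3.139, 0.008, -2.429]
force: [6.0, 4.5, -4.8]
grip_width: 0.0397
[-0.08796637  0.28802996  0.06627116] [-7.42309348 -0.53373786  4.85058133] 0.03972261464807581 [-3.13907999  0.00751996 -2.42942457]
time_s: 33.55
ee_pos: [0.5297, 0.2223, 0.0569]
eef_rot: [-3.138, 0.012, -2.429]
force: [5.3, 4.3, -5.8]
grip_width: 0.0398
[-0.08769506  0.28768474  0.05689733] [-6.81265846 -0.17264298  5.83549233] 0.03978599385151083 [-3.13781326  0.01187552 -2.42935947]
```

```bash
python3 -m jog '[[0,0.0005,0.003,0,0,0,-1],[0,0.0005,0.006,0,0,0,-1],[0,0.0005,0.008,0,0,0,-1],[0,0.0005,0.01,0,0,0,-1],[0,0.0005,0.01,0,0,0,-1]]' 45
python3 - <<'E'
from h import *
o,p,R=cur();print(w2m(p),R.T@o['force'],o['grip_width'],o['eef_rot'])
E
```

```text
time_s: 34.05
ee_pos: [0.5313, 0.2238, 0.0511]
eef_rot: [-3.136, 0.018, -2.429]
force: [-1.2, 3.2, 22.0]
grip_width: 0.0395
[-0.08550778  0.28776365  0.05105025] [ -1.63474356   3.06712175 -21.98816134] 0.039530611427579694 [-3.13611201  0.01849952 -2.42930991]
```

On the floor (22 N). Release, rise, then press the top with shut fingers.

```bash
python3 -m jog '[[-0.002,0,0,0,0,0,-1],[-0.002,0,-0.001,0,0,0,0.15],[-0.002,0,-0.002,0,0,0,0.15],[-0.002,0,-0.002,0,0,0,0.15],[-0.002,0,-0.03,0,0,0,0.15],[-0.002,0,-0.06,0,0,0,0.15],[-0.002,0,-0.09,0,0.01,0,0.15],[0.03,0,-0.12,0,0.015,0,0.15],[0.03,0,-0.12,0,0.015,0,-1],[0.03,0,-0.12,0,0.015,0,-1],[0.03,0,-0.12,0,0.015,0,-1],[0.03,0,-0.12,0,0.015,0,-1]]' 45
python3 - <<'E'
from h import *
o,p,R=cur();print(w2m(p),R.T@o['force'],o['grip_width'],o['eef_rot'])
snap('wrist','w27')
plan((m2w(-.083,.288,.094),130.93,0))
E
```

```text
time_s: 35.25
ee_pos: [0.5063, 0.2034, 0.1692]
eef_rot: [-3.137, -0.007, -2.429]
force: [-0.5, 0.4, 0.4]
grip_width: 0.0254
[-0.11773511  0.28868251  0.16918783] [ 0.12202963  0.61383591 -0.3784123 ] 0.025371183009992807 [-3.13691028 -0.00686787 -2.42921536]
t 35.30 p [0.5064 0.2033 0.1693] F [ 0.7  0.1 -0.1] w 0.0216 q [ 0.32  0.32  1.57 -0.01  1.25 -1.96]
[-0.0352, -0.0002, 0.0751] [-0.003, -0.0043, -0.0013] rows 1.7
```

View pics/w27.png

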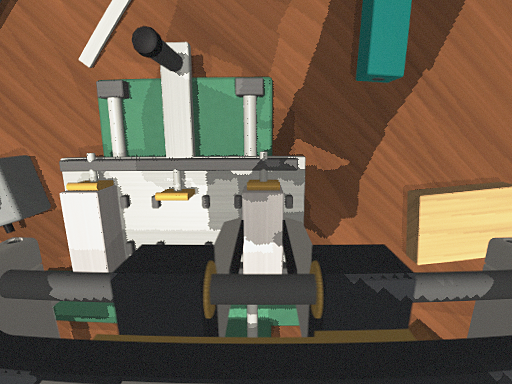

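```bash
python3 -m jog '[[-0.035,0,0.03,0,0,0,-1],[-0.035,0,0.06,0,0,0,-1],[-0.035,0,0.075,0,0,0,-1],[-0.035,0,0.079,0,0,0,-1],[-0.035,0,0.083,0,0,0,-1],[-0.035,0,0.086,0,0,0,-1],[-0.035,0,0.086,0,0,0,-1]]' 45
python3 - <<'E'
from h import *
o,p,R=cur();print(w2m(p),R.T@o['force'],o['grip_width'],o['eef_rot'])
E
```

```text
time_s: 36.0
ee_pos: [0.5348, 0.2274, 0.0881]
eef_rot: [-3.135, 0.002, -2.429]
force: [-4.4, 7.3, 23.7]
grip_width: 0.0004
[-0.08049811  0.28821084  0.08810283] [ -1.504268     8.26459713 -23.70896565] 0.00035301542274104533 [-3.13538487e+00  2.04743360e-03 -2.42917298e+00]
```

```bash
python3 -m jog '[[0,0,-0.03,0,0,0,-1],[0,0,-0.07,0,0,0,-1],[0.02,0,-0.11,0,0,0,-1],[0.06,-0.03,-0.13,0,0,0,0.3],[0.1,-0.06,-0.13,0,0,0,0.3],[0.14,-0.09,-0.13,0,0,0,0.3],[0.174,-0.09,-0.13,0,0,0,0.3],[0.174,-0.09,-0.13,0,0,0,0.3],[0.174,-0.09,-0.13,0,0,0,0.3]]' 45
python3 - <<'E'
from h import *
o,p,R=cur();print(w2m(p),R.T@o['force'],o['grip_width'],o['eef_rot'])
plan((m2w(-.2548,.198,.08),130.93,0)); 
for n in ['wrist','scene','top']: snap(n,n[0]+'28')
crop('s28',190,50,350,210,4,'s28a');crop('t28',130,90,250,230,5,'t28a')
c=load('w28')
E
```

```text
time_s: 36.9
ee_pos: [0.4614, 0.0456, 0.2198]
eef_rot: [-3.134, 0.004, -2.431]
force: [0.4, 1.3, -0.1]
grip_width: 0.0448
[-0.25502327  0.19895983  0.21981923] [-1.14571658  0.79267238  0.14093007] 0.044833124801291174 [-3.13375431  0.00423248 -2.43054507]
t 36.90 p [0.4614 0.0456 0.2198] F [ 0.4  1.3 -0.1] w 0.0448 q [ 0.02  0.09  1.74 -0.    1.31 -2.26]
[0.0004, 0.0001, 0.1398] [-0.005, 0.0027, -0.0021] rows 2.8
```

View pics/s28a.png

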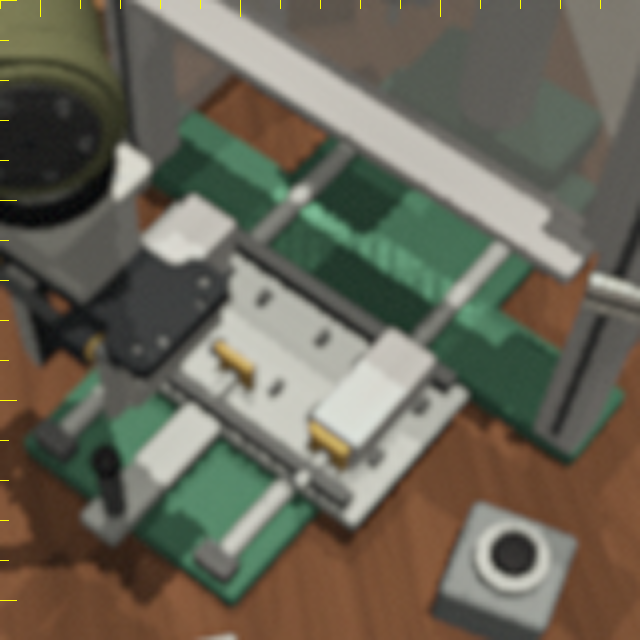

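View pics/t28a.png

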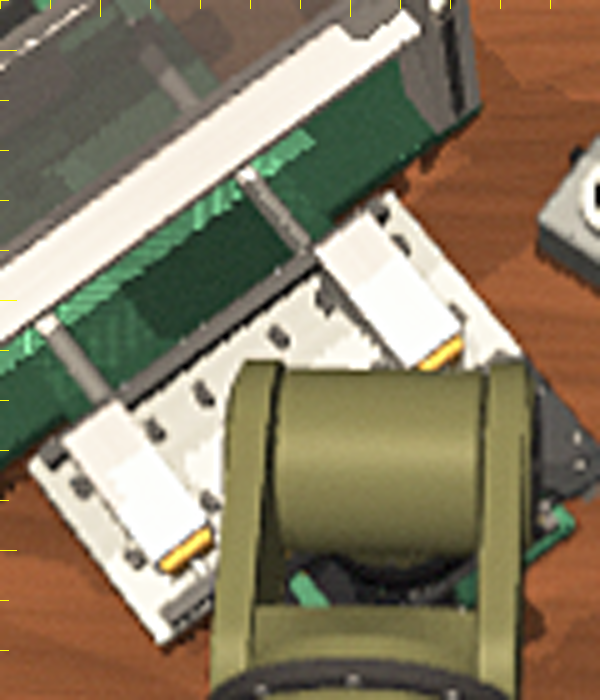

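View pics/w28.png

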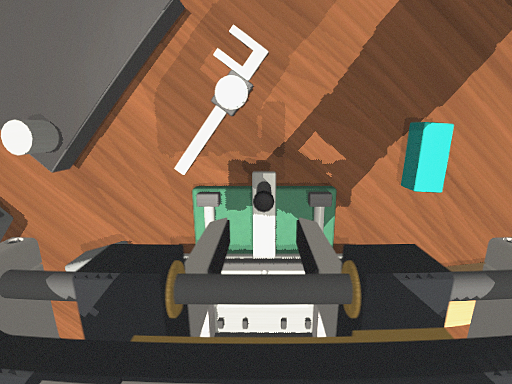

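```bash
python3 -m jog '[[0,0,0.05,-0.004,0,0,0.3],[0,0,0.1,-0.004,0,0,0.3],[0,0,0.142,-0.004,0,0,0.3],[0,0,0.142,-0.004,0,0,0.3],[0,0,0.142,-0.004,0,0,-1],[0,0,0.142,-0.004,0,0,-1],[0,0,0.142,-0.004,0,0,-1],[0,0,0.142,-0.004,0,0,-1]]' 25
python3 - <<'E'
from h import *
o,p,R=cur();print(w2m(p),R.T@o['force'],o['grip_width'],o['eef_rot'])
plan((m2w(-.0735,.198,.08),130.93,0));
E
```

```text
time_s: 37.85
ee_pos: [0.4633, 0.0463, 0.0781]
eef_rot: [-3.14, 0.004, -2.428]
force: [0.2, -0.3, 0.3]
grip_width: 0.0326
[-0.25318741  0.19821041  0.07809951] [ 0.02292557 -0.34353662 -0.32423012] 0.032628273617954485 [-3.13973906  0.00449325 -2.42811451]
t 37.85 p [0.4633 0.0463 0.0781] F [ 0.2 -0.3  0.3] w 0.0326 q [ 0.02  0.27  1.89  0.    0.98 -2.27]
[-0.1797, -0.0001, -0.0011] [-0.0012, 0.0029, -0.0006] rows 3.6
```

```bash
python3 -m jog '[[0,0,0,0,0,0,-1],[0,0,0,0,0,0,-1],[0,0,0,0,0,0,-1],[-0.01,0,0,0,0,0,-1],[-0.02,0,0,0,0,0,-1],[-0.03,0,0,0,0,0,-1],[-0.04,0,0,0,0,0,-1],[-0.05,0,0,0,0,0,-1],[-0.06,0,0,0,0,0,-1],[-0.07,0,0,0,0,0,-1],[-0.08,0,0,0,0,0,-1],[-0.09,0,0,0,0,0,-1],[-0.1,0,0,0,0,0,-1],[-0.11,0,0,0,0,0,-1],[-0.12,0,0,0,0,0,-1],[-0.13,0,0,0,0,0,-1],[-0.14,0,0,0,0,0,-1],[-0.15,0,0,0,0,0,-1],[-0.16,0,0,0,0,0,-1],[-0.16,0,0,0,0,0,-1]]' 25
python3 - <<'E'
from h import *
o,p,R=cur();print(w2m(p),R.T@o['force'],o['grip_width'],o['eef_rot'])
snap('scene','s29');crop('s29',190,20,350,180,4,'s29a')
E
```

```text
time_s: 39.85
ee_pos: [0.5847, 0.152, 0.0789]
eef_rot: [-3.14, 0.005, -2.428]
force: [-1.7, 5.9, 1.6]
grip_width: 0.0207
[-0.0922321   0.19852126  0.07892072] [-2.54156898  5.58095982 -1.6186573 ] 0.020746552122857625 [-3.14018383  0.00531132 -2.42764175]
```

View pics/s29a.png

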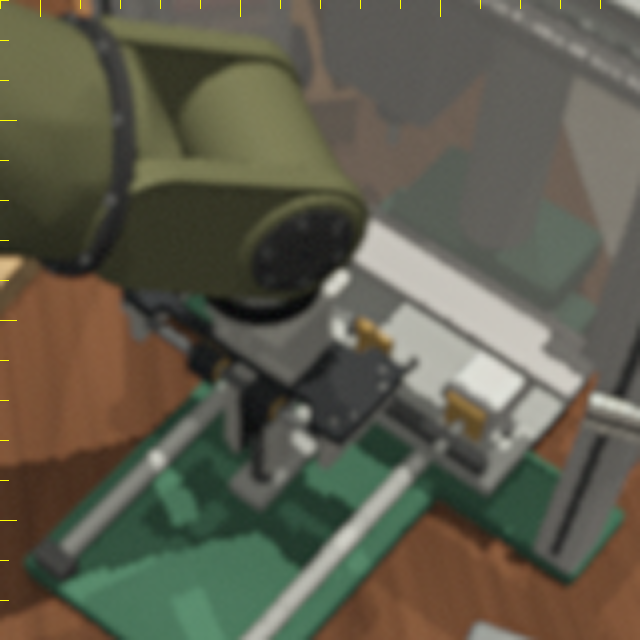

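```bash
python3 -m jog '[[-0.004,0,0,0,0,0,-1],[-0.008,0,0,0,0,0,-1],[-0.012,0,0,0,0,0,-1],[-0.015,0,0,0,0,0,-1],[-0.015,0,0,0,0,0,-1]]' 25
python3 - <<'E'
from h import *
o,p,R=cur();print(w2m(p),R.T@o['force'],o['grip_width'],o['eef_rot'])
E
python3 -m jog '[[-0.003,0,0,0,0,0,-1],[-0.006,0,0,0,0,0,-1],[-0.006,0,0,0,0,0,-1]]' 25
python3 - <<'E'
from h import *
o,p,R=cur();print(w2m(p),R.T@o['force'],o['grip_width'],o['eef_rot'])
E
```

```text
time_s: 40.4
ee_pos: [0.596, 0.1618, 0.079]
eef_rot: [-3.14, 0.006, -2.428]
force: [-0.6, 3.1, -1.2]
grip_width: 0.0212
[-0.07718749  0.19856348  0.07895582] [-1.58985292  2.78502966  1.25315825] 0.02121933853188063 [-3.14014826  0.00578007 -2.42752439]
time_s: 40.7
ee_pos: [0.5985, 0.1641, 0.0786]
eef_rot: [3.141, -0.001, -2.428]
force: [-20.5, -11.6, 9.7]
grip_width: 0.0213
[-0.07385415  0.19862562  0.07860456] [23.06904131  4.63945647 -9.6483194 ] 0.021272636712492608 [ 3.14133418e+00 -1.03412408e-03 -2.42794727e+00]
```

```bash
python3 -m jog '[[0,0,0,0,0,0,0.3],[0,0,0,0,0,0,0.3],[0,0,0,0,0,0,0.3],[0,0,0,0,0,0,0.3],[0,0,-0.03,0,0,0,0.3],[0,0,-0.07,0,0,0,0.3],[0,0,-0.11,0,0,0,0.3],[0.03,0,-0.15,0,0,0,0.3],[0.07,-0.01,-0.19,0,0,0,-1],[0.11,-0.02,-0.22,0,0,0,-1],[0.116,-0.03,-0.222,0,0,0,-1],[0.116,-0.03,-0.222,0,0,0.2,-1],[0.116,-0.03,-0.222,0,0,0.4,-1],[0.116,-0.03,-0.222,0,0,0.6,-1],[0.116,-0.03,-0.222,0,0,0.8,-1],[0.116,-0.03,-0.222,0,0,1,-1],[0.116,-0.03,-0.222,0,0,1,-1],[0.116,-0.03,-0.222,0,0,1,-1],[0.116,-0.03,-0.222,0,0,1,-1],[0.116,-0.03,-0.222,0,0,1,-1]]'
python3 - <<'E'
from h import *
print(w2m(cur()[1]))
plan((m2w(-.19,.12,.27),-49,0),(m2w(-.17,.1,.23),-49,-30)); snap('scene','s30')
E
```

```text
time_s: 42.7
ee_pos: [0.5307, 0.0656, 0.3008]
eef_rot: [-3.141, -0.0, 2.499]
force: [-0.1, -0.6, -0.4]
grip_width: 0.0009
[-0.18951918  0.1686245   0.30081606]
t 42.70 p [0.5307 0.0656 0.3008] F [-0.1 -0.6 -0.4] w 0.0009 q [ 0.05  0.21  1.41 -0.    1.52 -0.87]
[-0.0474, -0.0108, 0.0308] [-0.0003, 0.0003, 1.1355] rows 11.9
[-0.0712, 0.0045, 0.0708] [-0.2968, 0.2396, 1.1063] rows 12.3
```

View pics/s30.png

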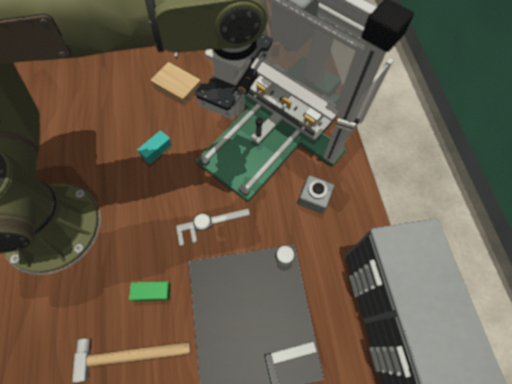

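```bash
python3 -m jog '[[-0.047,-0.011,0.03,0,0,0.1,-1],[-0.047,-0.011,0.03,0,0,0.2,-1],[-0.047,-0.011,0.03,0,0,0.3,-1],[-0.047,-0.011,0.03,0,0,0.4,-1],[-0.047,-0.011,0.03,0,0,0.5,-1],[-0.047,-0.011,0.03,0,0,0.6,-1],[-0.047,-0.011,0.03,0,0,0.7,-1],[-0.047,-0.011,0.03,0,0,0.8,-1],[-0.047,-0.011,0.03,0,0,0.9,-1],[-0.047,-0.011,0.03,0,0,1,-1],[-0.047,-0.011,0.03,0,0,1,-1],[-0.047,-0.011,0.03,0,0,1,-1]]'
python3 - <<'E'
from h import *
print(w2m(cur()[1]))
plan((m2w(-.15,.09,.27),-49.07,-45));
E
```

```text
time_s: 43.95
ee_pos: [0.5615, 0.0284, 0.2709]
eef_rot: [3.141, 0.0, 0.92]
force: [0.7, 0.3, -0.1]
grip_width: 0.0006
[-0.19068567  0.1203151   0.27088634]
t 43.95 p [0.5615 0.0284 0.2709] F [ 0.7  0.3 -0.1] w 0.0006 q [-0.01  0.29  1.39 -0.    1.47  0.64]
[0.0336, 0.038, 0.0009] [-0.0513, 0.4984, 0.1242] rows 5.4
```

```bash
python3 -m jog '[[0.01,0.01,0,-0.01,0.1,0.03,-1],[0.02,0.02,0,-0.02,0.2,0.06,-1],[0.03,0.03,0,-0.035,0.3,0.09,-1],[0.034,0.038,0,-0.045,0.4,0.11,-1],[0.034,0.038,0,-0.051,0.498,0.124,-1],[0.034,0.038,0,-0.051,0.498,0.124,-1],[0.034,0.038,0,-0.051,0.498,0.124,-1]]'
python3 - <<'E'
from h import *
print(w2m(cur()[1]))
plan((m2w(-.05,.09,.25),-49.07,-45),(m2w(-.002,.09,.24),-49.07,-45),(m2w(-.002,.09,.215),-49.07,-45)); snap('wrist','w31')
crop('w31',90,120,330,250,3,'w31a')
E
```

```text
time_s: 44.65
ee_pos: [0.6116, 0.0317, 0.2699]
eef_rot: [3.14, -0.784, 0.717]
force: [-0.0, -0.5, 0.0]
grip_width: 0.0003
[-0.15066453  0.08995155  0.26994911]
t 44.65 p [0.6116 0.0317 0.2699] F [-0.  -0.5  0. ] w 0.0003 q [-0.27  0.15  1.74  0.82  0.94  0.18]
[0.0572, 0.0001, 0.0852] [-0.0002, 0.0006, 0.0014] rows 2.1
[0.0841, 0.0002, 0.1262] [-0.0002, 0.0006, 0.0014] rows 3.0
[0.0664, 0.0001, 0.1439] [-0.0002, 0.0006, 0.0014] rows 3.2
```

View pics/w31.png

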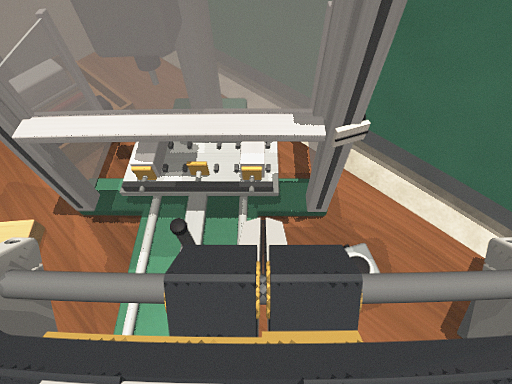

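View pics/w31a.png

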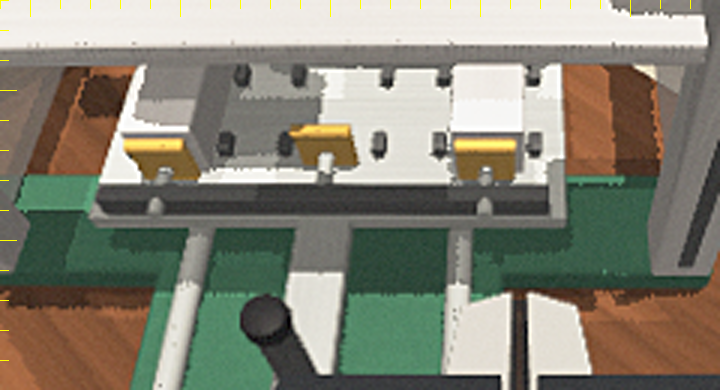

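Run:
```python
from h import *
c=load('w31'); F=lambda x,y:(90+x/3-.33,120+y/3-.33)
for u in [(95,212),(330,216),(565,215)]: print(w2m(atz(c,*F(*u),.048)))
print(w2m(atz(c,*F(265,310),.122)))
crop('w31',290,90,390,150,7,'w31b')
print((proj(c,[m2w(-.0161,.024,z) for z in (.2103,.2223)])-[290,90]+.43)*7)
```

```text
[0.02449168 0.32980344 0.048     ]
[0.02201441 0.19588578 0.048     ]
[0.02295285 0.0657603  0.048     ]
[-0.07245342  0.19837425  0.122     ]
[[239.29414791 365.27162603]
 [253.56070227 311.32070642]]
```

View pics/w31b.png

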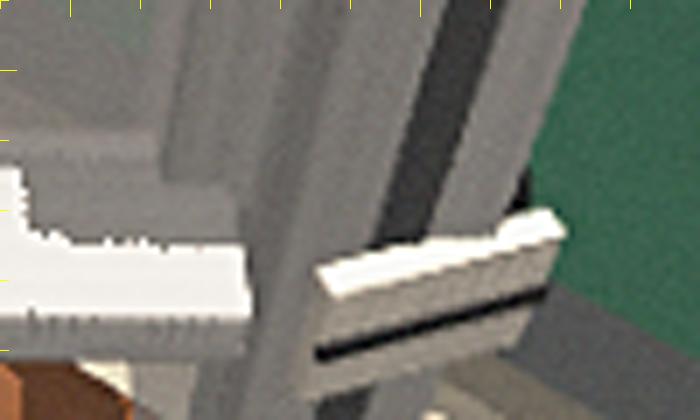

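```bash
python3 -m jog '[[0.03,0,0.045,0,0,0,-1],[0.06,0,0.09,0,0,0,-1],[0.08,0,0.12,0,0,0,-1],[0.0875,0,0.123,0,0,0,-1],[0.0875,0,0.123,0,0,0,-1]]'
python3 - <<'E'
from h import *
o,p,R=cur();print(w2m(p),o['force'])
snap('wrist','w32')
E
```

```text
time_s: 45.2
ee_pos: [0.7249, 0.1312, 0.2455]
eef_rot: [3.136, -0.782, 0.725]
force: [0.0, -0.7, 0.1]
grip_width: 0.0004
[1.34893936e-04 9.09924014e-02 2.45526662e-01] [ 0.0449935  -0.74307364  0.07820347]
```

View pics/w32.png

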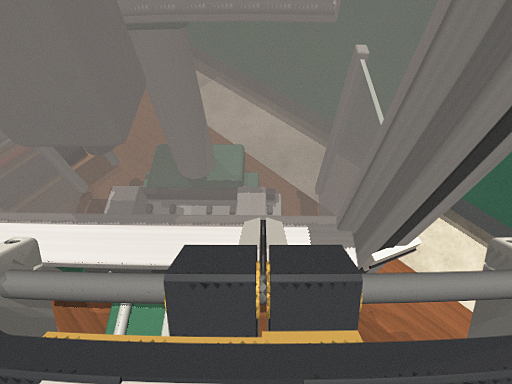

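```bash
python3 -m jog '[[-0.006,0,0.006,0,0,0,-1],[-0.011,0,0.011,0,0,0,-1],[-0.017,0,0.017,0,0,0,-1],[-0.022,0,0.022,0,0,0,-1],[-0.028,0,0.028,0,0,0,-1],[-0.033,0,0.033,0,0,0,-1],[-0.039,0,0.039,0,0,0,-1],[-0.045,0,0.045,0,0,0,-1],[-0.05,0,0.05,0,0,0,-1],[-0.05,0,0.05,0,0,0,-1]]'
python3 - <<'E'
from h import *
o,p,R=cur();print(w2m(p),o['force'])
snap('scene','s33');crop('s33',190,20,350,180,4,'s33a')
E
```

```text
time_s: 46.25
ee_pos: [0.724, 0.13, 0.1734]
eef_rot: [3.138, -0.781, 0.722]
force: [0.4, 0.3, 0.6]
grip_width: 0.0004
[-0.00138977  0.090624    0.17338433] [0.43821531 0.27829681 0.61426173]
```

View pics/s33a.png

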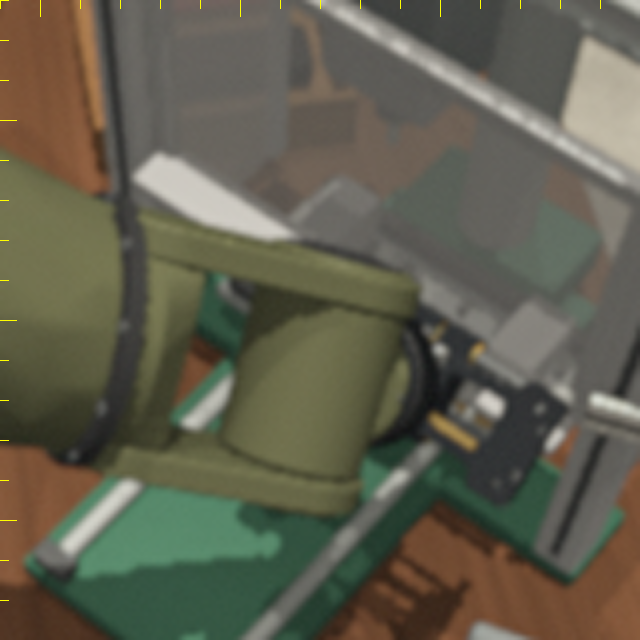

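Guard is moving down with the fingers. Continue to the bottom.

```bash
python3 -m jog '[[-0.006,0,0.006,0,0,0,-1],[-0.011,0,0.011,0,0,0,-1],[-0.017,0,0.017,0,0,0,-1],[-0.022,0,0.022,0,0,0,-1],[-0.028,0,0.028,0,0,0,-1],[-0.033,0,0.033,0,0,0,-1],[-0.039,0,0.039,0,0,0,-1],[-0.045,0,0.045,0,0,0,-1],[-0.05,0,0.05,0,0,0,-1],[-0.056,0,0.056,0,0,0,-1],[-0.062,0,0.062,0,0,0,-1],[-0.062,0,0.062,0,0,0,-1]]'
python3 - <<'E'
from h import *
o,p,R=cur();print(w2m(p),o['force'],o['qpos'])
E
```

```text
time_s: 47.5
ee_pos: [0.7232, 0.1296, 0.0843]
eef_rot: [3.14, -0.779, 0.721]
force: [-0.0, 0.3, -0.3]
grip_width: 0.0006
[-0.00224299  0.09082661  0.08430143] [-0.04744605  0.28439703 -0.28564715] [-0.05561909  0.59985553  1.59449971  1.04654531  0.60344065  0.00286612]
```

```bash
python3 -m jog '[[-0.003,0,0.003,0,0,0,-1],[-0.006,0,0.006,0,0,0,-1],[-0.008,0,0.008,0,0,0,-1],[-0.01,0,0.01,0,0,0,-1],[-0.01,0,0.01,0,0,0,-1]]'
python3 - <<'E'
from h import *
o,p,R=cur();print(w2m(p),o['force'])
E
python3 -m jog '[[-0.002,0,0.002,0,0,0,-1],[-0.004,0,0.004,0,0,0,-1],[-0.004,0,0.004,0,0,0,-1]]'
python3 - <<'E'
from h import *
o,p,R=cur();print(w2m(p),o['force'])
E
```

```text
time_s: 48.0
ee_pos: [0.7232, 0.1295, 0.0701]
eef_rot: [3.14, -0.779, 0.721]
force: [0.2, -0.2, 3.3]
grip_width: 0.0002
[-0.00228938  0.09075697  0.07008542] [ 0.23482173 -0.24740584  3.27215967]
time_s: 48.3
ee_pos: [0.724, 0.1297, 0.0686]
eef_rot: [3.138, -0.784, 0.723]
force: [-26.1, -7.6, 36.1]
grip_width: 0.0005
[-0.0015151   0.09042647  0.06858933] [-26.06580126  -7.6114728   36.07312244]
```

```bash
python3 -m jog '[[0.004,0,-0.004,0,0,0,-1],[0.015,0,-0.015,0,0,0,-1],[0.01,0,-0.05,0,0,0,-1],[0.02,0,-0.1,0,0,0,-1],[0.03,0,-0.15,0,0,0,-1],[0.04,0,-0.2,0,0,0,-1],[0.04,0,-0.2,0,0,0,-1]]'
python3 - <<'E'
from h import *
o,p,R=cur();print(w2m(p),o['force'])
snap('wrist','w34');snap('scene','s34')
crop('w34',50,150,370,280,2,'w34a')
c=load('w34'); print(proj(c,[m2w(-.0161,y,z) for y in (.024,.376) for z in (.052,.064)]))
E
```

```text
time_s: 49.0
ee_pos: [0.6388, 0.0535, 0.2442]
eef_rot: [3.129, -0.788, 0.728]
force: [0.5, -0.3, -0.1]
grip_width: 0.0005
[-0.11584862  0.08869334  0.24415852] [ 0.47558131 -0.26178474 -0.11806645]
[[307.79992423 224.37597206]
 [309.04406859 220.56934969]
 [ 67.78011585 221.64244146]
 [ 63.11065212 217.84959271]]
```

View pics/w34.png

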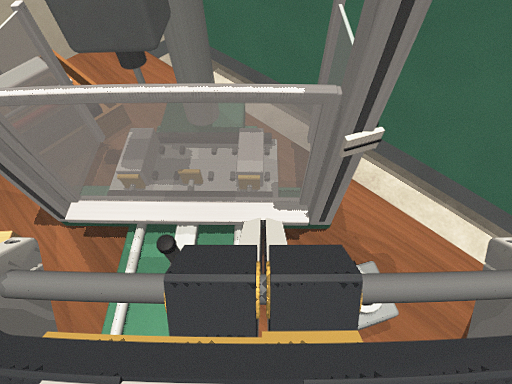

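Run:
```python
from h import *
print(w2m([.7214,-.0436,0]))
plan(((.69,-.01,.24),-49,-10),((.7214,-.0436,.2),-49,0))
```

```text
[-0.11704163 -0.03881052  0.        ]
t 49.10 p [0.6388 0.055  0.2392] F [-0.4 -0.  -0.4] w 0.0003 q [-0.22  0.23  1.72  0.85  0.86  0.17]
[-0.0028, 0.0826, -0.0034] [0.0009, -0.3887, 0.0039] rows 4.1
[-0.0301, 0.1284, 0.026] [0.0013, -0.4998, 0.0038] rows 5.2
```

```bash
python3 -m jog '[[0,0.03,0,0,-0.1,0,-1],[0,0.06,0,0,-0.2,0,-1],[-0.003,0.083,0,0,-0.3,0,-1],[-0.003,0.083,0,0,-0.39,0,-1],[-0.03,0.128,0.026,0,-0.5,0.004,-1],[-0.03,0.128,0.026,0,-0.5,0.004,-1],[-0.03,0.128,0.026,0,-0.5,0.004,-1]]'
python3 - <<'E'
from h import *
plan(((.7214,-.0436,.095),-49,0))
for n in ['wrist','top','scene']: snap(n,n[0]+'35')
crop('w35',150,120,380,250,3,'w35a')
E
```

```text
time_s: 49.8
ee_pos: [0.7213, -0.0421, 0.1933]
eef_rot: [-3.137, 0.007, 0.717]
force: [-0.2, -0.3, -0.6]
grip_width: 0.0002
t 49.80 p [ 0.7213 -0.0421  0.1933] F [-0.2 -0.3 -0.6] w 0.0002 q [-0.11  0.72  0.92 -0.    1.5   0.75]
[-0.0002, 0.0017, 0.0983] [-0.0031, 0.0042, 0.0006] rows 2.0
```

View pics/w35.png

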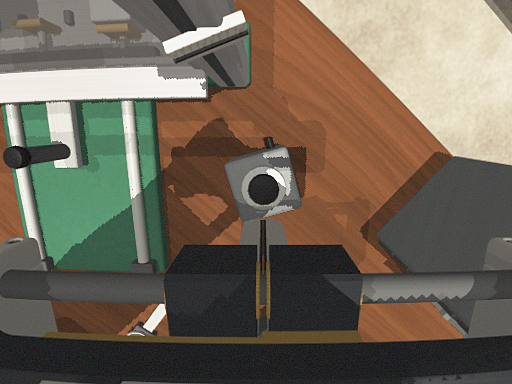

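View pics/s35.png

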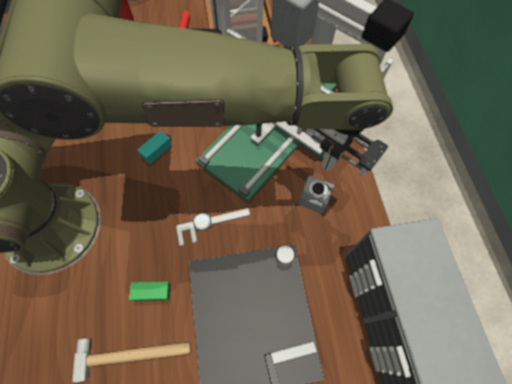

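Run:
```python
from h import *
c=load('w35')
for z in (.065,.075): print(z,atz(c,263.5,189.5,z))
t=load('top0'); s=load('scene0')
for z in (.065,.07,.075): print(z,atz(t,30+675/3-.33,387/3-.33,z),atz(s,180+415/3-.33,566/3-.33,z))
print(tri([(c,263.5,189.5),(t,30+675/3-.33,387/3-.33),(s,180+415/3-.33,566/3-.33)]))
```

```text
0.065 [ 0.72116592 -0.04073734  0.065     ]
0.075 [ 0.72281557 -0.03932492  0.075     ]
0.065 [ 0.72496322 -0.04356135  0.065     ] [ 0.72412503 -0.03945346  0.065     ]
0.07 [ 0.7231777  -0.04355177  0.07      ] [ 0.72270391 -0.04151906  0.07      ]
0.075 [ 0.72139217 -0.04354218  0.075     ] [ 0.72128279 -0.04358466  0.075     ]
[ 0.72251231 -0.04175776  0.07051627]
```

```bash
python3 -m jog '[[0.001,0,0.04,0,0.004,0,-1],[0.001,0,0.08,0,0.004,0,-1],[0.001,0,0.108,0,0.004,0,-1],[0.001,0,0.114,0,0.004,0,-1],[0.001,0,0.114,0,0.004,0,-1]]'
python3 - <<'E'
from h import *
o,p,R=cur();print(p,o['force'])
E
python3 -m jog '[[0,0,0.003,0,0,0,-1],[0,0,0.006,0,0,0,-1],[0,0,0.009,0,0,0,-1],[0,0,0.009,0,0,0,-1]]'
python3 - <<'E'
from h import *
o,p,R=cur();print(p,o['force'])
E
```

```text
time_s: 50.45
ee_pos: [0.7221, -0.042, 0.0881]
eef_rot: [3.139, -0.009, 0.715]
force: [-0.3, 0.0, 0.1]
grip_width: 0.0002
[ 0.72213275 -0.04198808  0.08811168] [-0.2760155   0.01884918  0.08804397]
time_s: 50.85
ee_pos: [0.7222, -0.0419, 0.0791]
eef_rot: [3.139, -0.01, 0.715]
force: [-0.3, 0.1, 0.7]
grip_width: 0.0003
[ 0.72217048 -0.04192119  0.07909168] [-0.31260402  0.07242316  0.66858347]
```

```bash
for i in 1; do python3 -m jog '[[0,0,0.003,0,0,0,-1],[0,0,0.006,0,0,0,-1],[0,0,0.008,0,0,0,-1],[0,0,0.008,0,0,0,-1]]'; done
python3 -m jog '[[0,0,0.002,0,0,0,-1],[0,0,0.004,0,0,0,-1],[0,0,0.004,0,0,0,-1]]'
python3 - <<'E'
from h import *
o,p,R=cur();print(p,o['force'])
E
```

```text
time_s: 51.25
ee_pos: [0.7225, -0.0419, 0.0715]
eef_rot: [3.138, -0.01, 0.715]
force: [-0.0, -0.4, 4.6]
grip_width: 0.0007
time_s: 51.55
ee_pos: [0.7228, -0.042, 0.0709]
eef_rot: [3.137, -0.011, 0.715]
force: [-14.9, 0.6, 24.2]
grip_width: 0.0005
[ 0.72277087 -0.04197571  0.07088019] [-14.90324538   0.5764045   24.19621975]
```

```bash
python3 -m jog '[[0,0,-0.01,0,0,0,-1],[0,0,-0.04,0,0,0,-1],[0,0,-0.08,0,0,0,-1],[-0.03,0.01,-0.13,0,0,0,-1],[-0.08,0.01,-0.18,0,0,0,-1],[-0.13,0.01,-0.2,0,0,0,-1],[-0.17,0.01,-0.2,0,0,0,-1],[-0.17,0.01,-0.2,0,0,0,-1]]'
python3 - <<'E'
from h import *
o,p,R=cur();print(w2m(p),o['force'])
for n in ['wrist','top','scene']: snap(n,n[0]+'36')
crop('s36',180,0,400,220,3,'s36a');crop('t36',80,30,280,240,3,'t36a')
E
```

```text
time_s: 52.35
ee_pos: [0.5967, -0.1641, 0.271]
eef_rot: [3.135, -0.012, 0.713]
force: [0.6, -0.5, -0.1]
grip_width: 0.0001
[-0.29015741 -0.04814317  0.27100448] [ 0.61708807 -0.46251551 -0.13014477]
```

View pics/w36.png

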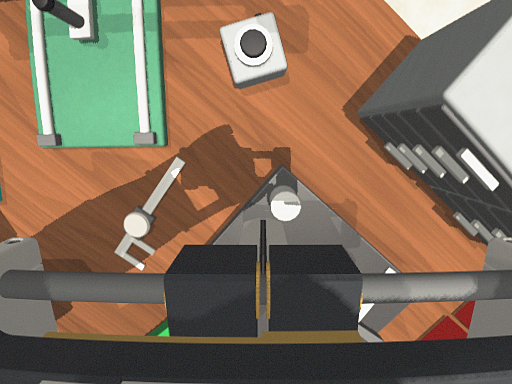

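View pics/s36a.png

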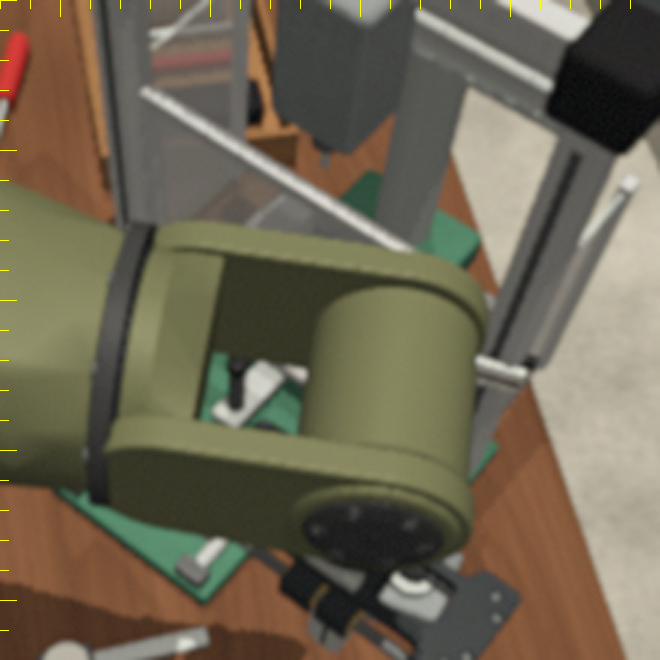

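View pics/t36.png

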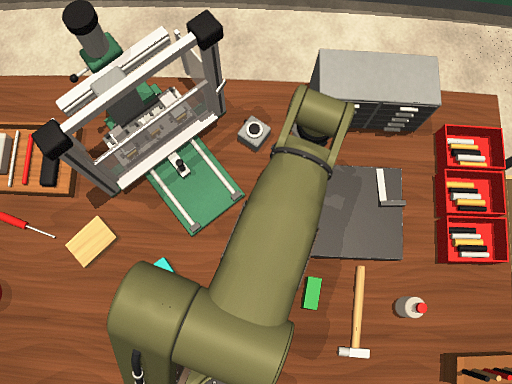

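```bash
python3 -c "
from station import ctrl
print(ctrl.hand_in())"
```

```text
the job is handed in; nothing more can be done
None
```

The job is done and handed in at about 52 s on the robot's clock; hand-in gave no verdict.

- **Guard raised:** I lifted the guard from under its lip to 210.3 mm, against 209.9 mm measured for the mark. It had not moved when I checked again after loading.
- **Loading:** I pulled the carriage to its outer stop and loaded the two blanks present into the right-hand and left-hand nests, leaving the middle one empty. Each blank was pressed down, with its top at 88 mm, the height of a seated blank. The second blank had been knocked about 3 cm before I reached it, so I measured it again first.
- **Carriage and guard closed:** The carriage went home onto its stop, at 23 N, with the deck edge where expected. I then pushed the guard down until it bottomed, at 36 N on the fingertips. In the picture its lip lay on the fully shut line.
- **Start button:** I pressed it last. The force was 4.6 N near full travel and then hit a hard stop at 24 N. The fingers hid the button during the press, so I judged it from force and height alone.
- **Left alone:** The arm ended clear of everything. The square, caliper and offcut look undisturbed in the pictures, though I did not measure them again.

No check failed. The measured positions disagreed by 1–2 mm between cameras, within the stated calibration.

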